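# Scan out a bearing ball and present it, centred in its dish, at the ball loader

### The job

Book out the bearing ball: pick up the cordless scanner, aim its beam squarely at the middle of the barcode label on the dish stand from about 10 cm away, hold it steady for about a second, then stand it back upright on the middle of its round rubber pad and let go. Then lift the ball dish by its handle and, keeping it level with the ball resting in the middle, turn it about a quarter turn so that its pouring spout hangs over the middle of the loader's inlet trough, pointing along the trough towards the loader block and a few centimetres above it. Finish there, still holding the dish still and level in the air, touching neither stand nor loader, with the ball centred and not yet poured; leave the other things on the bench where they are.

Things in the scene. Friction and masses are not known exactly. Their poses are not given: they have to be found in the camera images.
- scanner: Loose grey cordless barcode scanner, about 0.26 kg, standing upright on its pad. Origin: centre of the underside of its black round foot (72 mm across, 10 mm high). z up, x forward (the way it looks). Upright handle 34 (x) x 30 (y) mm; on top a box-shaped head 85 long, 36 wide (flat faces towards +y and -y), 30 thick, centred 92 mm above the origin on the z axis and nosing 30 degrees down at the front; overall 126 mm high.
- scanner_grip (a point): Grip point inside the scanner's head, on its axis 94 mm above the foot's underside; pinch the head across its 36 mm width (along the scanner's y) from above.
- lens: Window at the nose of the scanner's head, fixed to it. Origin: middle of the window, at (37.5, 0, 70.8) mm in the scanner's frame. Its x axis is the beam: straight out of the window, 30 degrees below the horizontal when the scanner stands upright, in the scanner's xz plane; y is the scanner's y. The scanner reads from 60 to 150 mm, always on.
- pad: Fixed black rubber disc lying on the bench, 110 mm across and 6 mm thick, on which the scanner stands. Origin: centre of its underside.
- stand: Fixed grey stand for the dish: a 120 x 120 mm flat top 75 mm above the bench (centred 5 mm behind the origin), on a 130 x 130 mm foot. Origin: centre of its underside; z up; its front, with the sloping label, is its -x side.
- label: White barcode label, 66 x 44 mm, on a sloping 74 x 54 mm plate at the front of the stand. Origin: middle of the label's face, 62 mm above the bench and 78 mm in front of the stand's origin. x: the outward normal of the face, rising 40 degrees above the horizontal and pointing to the stand's front; y: level, along the label's length.
- dish: Loose round steel dish, 0.15 to 0.31 kg, standing on the stand's top. Origin: centre of its underside; z up; x: towards its pouring spout. Rim 120 mm across and 23 mm high; inside a flat of 8 mm radius, 5 mm above the underside, then a cone rising outwards at 8 degrees; the rim has a 40 mm gap at the spout, a channel 35 mm wide whose end is 88 mm from the axis. A bail (thin rods at +y and -y, up to 64 mm from the axis) carries the handle over the middle.
- dish_grip (a point): Middle of the dish's black handle, a bar 12 mm thick (x), 56 mm long (y), 24 mm high, centred 98 mm above the dish's underside on its axis; pinch it across its thickness (along the dish's x) from above.
- dish_centre (a point): Centre of the dish's inner floor, 5 mm above its underside.
- spout_tip (a point): End of the dish's spout, middle of its floor: at (88, 0, 11.7) mm in the dish's frame.
- ball_center (a point): Centre of the loose 25 mm steel bearing ball, 64 g, lying in the middle of the dish. It rolls freely: it runs off the flat when the dish is tilted or jerked, and rolls back slowly.
- loader: Fixed aluminium ball loader: a block 85 x 85 mm and 92 mm high (small knob on top to 110 mm) on a 100 x 100 mm foot, with an open inlet trough sticking out of its front (-x side). Origin: centre of its underside; z up; x: along the trough into the block. The trough is 44 mm wide inside with 3 mm walls, reaches from 42 to 108 mm in front of the origin; top of its walls 97 mm above the bench. A post carries it from below.
- trough_mid (a point): Over the middle of the loader's open inlet trough, level with the top of its walls: 80 mm in front of the loader's origin, 97 mm above the bench. Axes as the loader's.
- air_filter: Bystander: black and yellow flat air filter, 90 x 120 x 40 mm. Origin: centre of its underside.
- oil_bottle: Bystander: grey oil bottle, 56 mm across, 130 mm high. Origin: centre of its underside.
- tape_roll: Bystander: roll, 84 mm across, 24 mm high. Origin: centre of its underside.
- wrench: Bystander: steel wrench, 150 mm long, lying flat. Origin: below its middle.
- socket: Bystander: steel socket, 26 mm across, 38 mm high. Origin: centre of its underside.
- grease_jar: Bystander: white jar, 60 mm across, 55 mm high. Origin: centre of its underside.
- screwdriver: Bystander: screwdriver, 180 mm long, lying flat. Origin: below its middle.
Not all that is in view belongs to the job. What is shaped like the loader but purple is not meant.

How it is judged:
By the outcome, as a careful person would: the job done as asked, in the order asked, and still so for the second after the job is handed in, while the arm keeps its last pose, push and grip.
It also fails if it takes over 72 s, if anything falls off the work surface, if the arm or the gripper's body presses on something with over 40 N, if the wrist force passes 120 N, or if a joint passes its speed limit or range.

### The arm

A 6-joint arm with a two-finger parallel gripper is mounted at the origin on the work surface. World frame = base frame: x ahead of the robot, y to its left, z up, the work surface at z = 0. Lengths are in m, angles in rad, forces in N, time in s.
With the tool pointing down it reaches from about 0.375 to 0.9 m from the base axis. Payload 3.1 kg.
Tool frame: the origin (TCP) lies at the very end of the fingers, on their centre line; the grasp point (between the pads) lies robot.grasp_offset behind it (robot.grasp_offset is the distance from the TCP to the grasp point, in m); z points along the fingers, y is the direction in which the jaws open and shut (so a half turn about z gives the same grasp; the last joint's range is limited). The gripper opens to 87 mm and grips with 3 to 60 N. Pads are 19 mm wide; open, the fingers measure 117 mm over their backs; the gripper's body (75 mm by 190 mm) begins 51 mm behind the grasp point.
Start: joints at [1.127, 0.527, 1.433, -0, 1.181, -0.178], TCP at [0.164, 0.603, 0.223] pointing down, gripper open.
Joint ranges: [-3.08, 3.08], [-0.75, 2.2], [0.22, 2.44], [-1.43, 4.57], [0, 2.65], [-2.85, 2.85]. Speed limits (rad/s): [2.79, 2.79, 3.14, 3.14, 3.14, 3.14].

### API

Orientations are given as a unit quaternion [x, y, z, w].
In Python, from rig import robot gives the robot as it stands.
- The arm moves only by the tool drive_tool, never from a script. Its argument "targets" is one flat list of numbers, 6 for each row, row after row: the shift along the tool's x, y, z in cm, then the turn, a rotation vector about the tool's x, y, z in degrees. A call has 1 to 12 rows; each row is the pose to reach, as a shift and turn from the pose commanded when the call began, along the tool's axes at that moment; what a row does not reach only later rows make up. A row lasts 1/12 s, in which the tool goes at most 41.7 mm and 7.16 degrees, less where a joint would pass 70% of its speed; a pose out of reach is approached as far as the arm can. A call with a gripper value outside its range is refused whole. "grip" is the gripper command: -1 is fully open, 1 is shut, values between are in proportion, set as the call begins (left out, the last holds). The fingers move at their own pace and stop on an object; "squeeze" is the grip in N (left out, the last holds). Time passes only in rows, so rows that repeat a pose let the fingers close. It gives the time, the measured TCP pose, the force and the opening at its end, in the units of the state.
- robot.get_obs(): the state, without advancing time (a new reading comes with each control period).
- robot.camera(name): name is "side" or "top"; returns (picture, depth): 480x640x3 uint8, red, green, blue; 480x640 float32, m along the optical axis (not along the pixel's ray), 0 where there is no reading.
- robot.calibration(name): a dict with "mtx" (3x3 intrinsics, pixels), "R" (3x3) and "t" (3): a world point X has camera coordinates R X + t. Camera axes: x right, y down, z forward; pixel columns grow to the right and rows downward; lengths in m; the calibration is good to about 2 mm. A picture is of the moment at which its call begins. calibration takes no time and is no camera call.
- robot.hand_in(): hands the job in, once; it reports no verdict.
The state is a dict: "time": time; "q": joint angles; "joint_velocities": joint speeds; "joint_torque": joint torques, N m; "position": TCP position; "tool_rot": TCP orientation; "ft_force": force on the tool from outside, world axes, zero at the start; "moment": the same for the moment, N m; "grip_width": finger opening in m.
Only numpy, scipy, OpenCV 4.12 (cv2) and the standard library are available. Lean on these libraries where they do the work, as an engineer would, in place of code of your own. Each camera call takes 0.05 s, during which the arm holds its last target.

## Working session

There is one attempt and no reset: what is moved stays moved. The work goes in short steps, Python scripts to look and compute and a tool call to move; the robot and the scene stay as the last step left them, time stands still between calls to the robot, and variables do not carry over. Pictures are saved under pics/ and viewed, and the job is handed in when it is done.

Besides the shell and the picture viewer there is one more tool, called as name(argument=value, ...) on one line, values as JSON. drive_tool: Moves the arm, as the interface text tells. Its arguments: {"type":"object","properties":{"targets":{"type":"array","items":{"type":"number"}},"grip":{"type":"number"},"squeeze":{"type":"number"}},"required":["targets"]}

```bash
mkdir -p pics; ls; python3 - <<'E'
from rig import robot
import cv2,numpy as np
print(robot.get_obs(), robot.grasp_offset)
for n in ("side","top"):
    c=robot.calibration(n); print(n,c)
    p,d=robot.camera(n)
    cv2.imwrite(f"pics/{n}0.png",p[:,:,::-1]); np.savez(f"pics/{n}0.npz",p=p,d=d)
E
```

```text
pics
{'time': 0.0, 'q': array([ 1.12651351e+00,  5.28457407e-01,  1.43389813e+00,  3.02357271e-05,
        1.18139367e+00, -1.78499714e-01]), 'joint_velocities': array([ 0.0011385 , -0.00233334, -0.00080814, -0.00093541,  0.00146731,
        0.00155343]), 'joint_torque': array([-3.19751489e-04, -4.40042675e+01, -1.76589632e+01,  6.32145884e-02,
        5.85199194e-02, -1.77932811e-04]), 'position': array([0.16381033, 0.60239587, 0.22157835]), 'tool_rot': array([ 1.32506375e-01,  9.91181566e-01, -1.02213670e-03, -3.43673346e-04]), 'ft_force': array([-0.08566749, -0.83426964, -0.17172638]), 'moment': array([ 0.01245857, -0.01053635,  0.0260984 ]), 'grip_width': 0.08668030033771709} 0.0187
side {'mtx': array([[483.86160273,   0.        , 321.2193641 ],
       [  0.        , 483.86160273, 241.81426292],
       [  0.        ,   0.        ,   1.        ]]), 'R': array([[ 0.99496344, -0.10023055,  0.00126338],
       [-0.07569806, -0.75957816, -0.64599599],
       [ 0.06570817,  0.64264676, -0.76333976]]), 't': array([-0.54380123,  0.1375483 ,  1.02438293])}
top {'mtx': array([[591.77940976,   0.        , 325.80654094],
       [  0.        , 591.77940976, 233.76823494],
       [  0.        ,   0.        ,   1.        ]]), 'R': array([[ 0.0185165 , -0.99978574,  0.00925267],
       [-0.98797217, -0.01971709, -0.15336958],
       [ 0.15351915, -0.00630151, -0.98812558]]), 't': array([-0.00604344,  0.57897829,  1.35926336])}
```

View pics/side0.png

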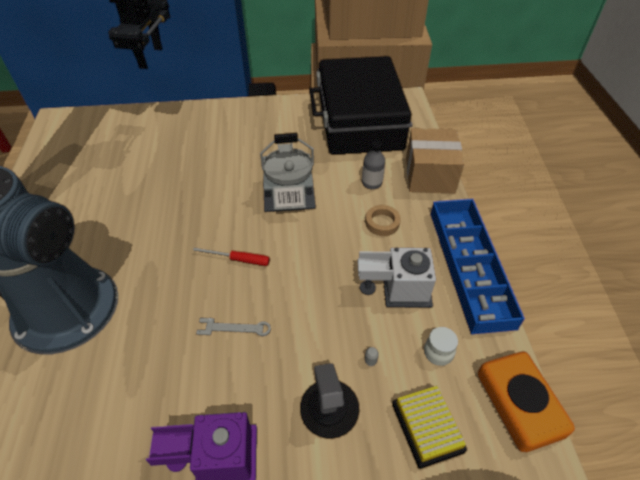

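View pics/top0.png

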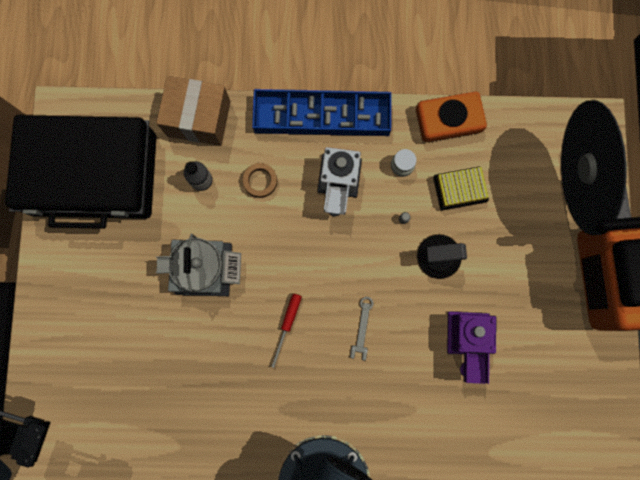

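```bash
python3 - <<'E'
import cv2,numpy as np
s=cv2.imread("pics/side0.png");t=cv2.imread("pics/top0.png")
def crop(im,x,y,w,h,W=400,H=300): return cv2.resize(im[y:y+h,x:x+w],(W,H),interpolation=cv2.INTER_CUBIC)
a=np.vstack([np.hstack([crop(s,248,125,80,60+30,400,300*1) ,crop(s,290,350,80,90)]),np.hstack([crop(t,150,225,100,75),crop(t,400,215,100,75)])])
cv2.imwrite("pics/z0.png",a)
b=np.hstack([crop(s,345,235,100,75),crop(t,300,140,100,75)])
cv2.imwrite("pics/z1.png",b)
E
```

```text
(no output)
```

View pics/z0.png

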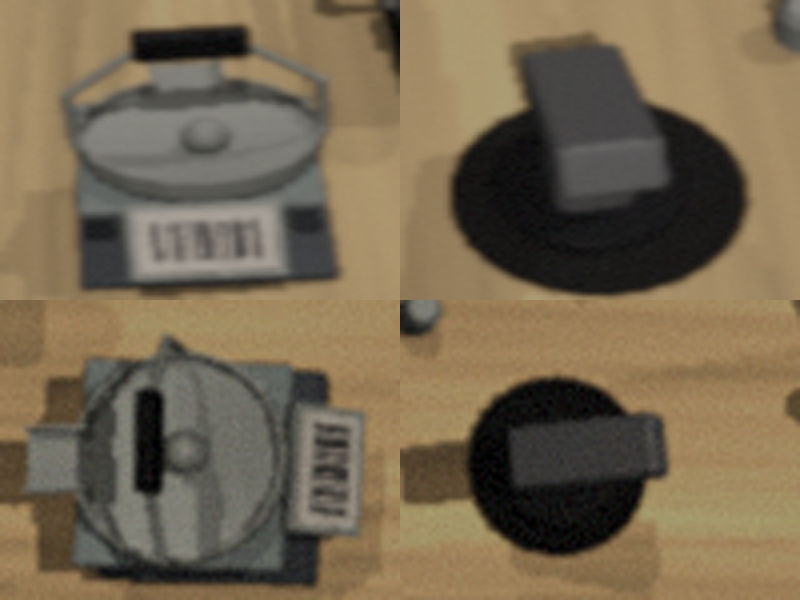

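View pics/z1.png

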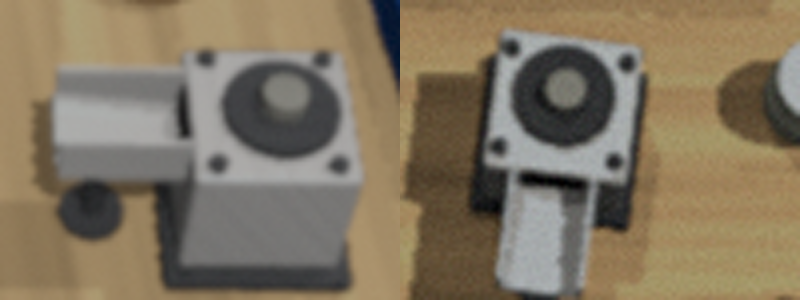

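```bash
cat > h.py <<'E'
import numpy as np,cv2
from rig import robot
def cam(n): c=robot.calibration(n); return c["mtx"],c["R"],c["t"]
def cloud(n,d):
    M,R,t=cam(n); v,u=np.mgrid[0:480,0:640]
    P=np.stack([(u-M[0,2])/M[0,0]*d,(v-M[1,2])/M[1,1]*d,d],-1)
    W=(P-t)@R; W[d<=0]=np.nan; return W
def ray(n,uv,z):
    M,R,t=cam(n); uv=np.atleast_2d(uv).astype(float)
    r=np.c_[(uv[:,0]-M[0,2])/M[0,0],(uv[:,1]-M[1,2])/M[1,1],np.ones(len(uv))]@R
    c=-R.T@t; return c+r*((z-c[2])/r[:,2])[:,None]
def proj(n,X):
    M,R,t=cam(n); c=np.atleast_2d(X)@R.T+t; p=c@M.T; return p[:,:2]/p[:,2:]
E
python3 - <<'E'
from h import *
for n in("side","top"):
    M,R,t=cam(n);print(n,"cam",-R.T@t)
    z=np.load(f"pics/{n}0.npz");W=cloud(n,z["d"])
    np.save(f"pics/W{n}0.npy",W)
    print("missing",(z["d"]==0).mean())
    # table patch
    A=W[400:420,200:260] if n=="top" else W[260:290,100:160]
    A=A.reshape(-1,3);print("table z",np.nanmean(A[:,2]),np.nanstd(A[:,2]))
W=np.load("pics/Wtop0.npy")
np.set_printoptions(precision=3,suppress=True,linewidth=180)
print("scanner row252"); print(W[252,416:472:3])
print("loader top"); print(W[160,322:362:3])
print("dish row 265");print(W[265,156:244:4])
E
```

```text
side cam [ 0.48416416 -0.60834318  0.87149489]
missing 0.003857421875
table z 0.002167489919428473 0.0045183347894176915
top cam [0.36345339 0.01393904 1.43197647]
missing 0.004055989583333333
table z -0.0007038732614008463 0.0029125828804566446
scanner row252
[[ 0.545 -0.216  0.001]
 [ 0.545 -0.222  0.007]
 [ 0.545 -0.23   0.003]
 [ 0.543 -0.235  0.018]
 [ 0.534 -0.229  0.092]
 [ 0.534 -0.236  0.091]
 [ 0.534 -0.241  0.098]
 [ 0.534 -0.248  0.097]
 [ 0.533 -0.254  0.103]
 [ 0.533 -0.259  0.11 ]
 [ 0.532 -0.265  0.115]
 [ 0.532 -0.271  0.117]
 [ 0.532 -0.278  0.119]
 [ 0.532 -0.284  0.121]
 [ 0.531 -0.289  0.127]
 [ 0.531 -0.295  0.131]
 [ 0.531 -0.303  0.126]
 [ 0.547 -0.34   0.004]
 [ 0.549 -0.35  -0.007]]
loader top
[[ 0.77   0.018  0.009]
 [ 0.746  0.011  0.093]
 [ 0.746  0.004  0.093]
 [ 0.746 -0.003  0.094]
 [ 0.745 -0.01   0.096]
 [ 0.742 -0.017  0.108]
 [ 0.741 -0.024  0.113]
 [ 0.742 -0.031  0.109]
 [ 0.744 -0.038  0.101]
 [ 0.745 -0.045  0.098]
 [ 0.745 -0.052  0.102]
 [ 0.748 -0.06   0.092]
 [ 0.747 -0.067  0.094]
 [ 0.769 -0.079  0.018]]
dish row 265
[[0.501 0.414 0.002]
 [0.493 0.38  0.09 ]
 [0.493 0.372 0.089]
 [0.493 0.362 0.09 ]
 [0.493 0.354 0.088]
 [0.494 0.347 0.079]
 [0.494 0.335 0.089]
 [0.484 0.304 0.185]
 [0.485 0.296 0.182]
 [0.493 0.306 0.099]
 [0.493 0.296 0.104]
 [0.493 0.288 0.1  ]
 [0.495 0.282 0.084]
 [0.495 0.273 0.084]
 [0.495 0.263 0.088]
 [0.495 0.254 0.089]
 [0.495 0.244 0.092]
 [0.497 0.238 0.076]
 [0.498 0.23  0.068]
 [0.499 0.222 0.059]
 [0.5   0.214 0.05 ]
 [0.502 0.207 0.036]]
```

```bash
python3 - <<'E'
from h import *
t=cv2.imread("pics/top0.png");s=cv2.imread("pics/side0.png")
np.set_printoptions(precision=1,suppress=True,linewidth=180)
def big(m,box):
    x,y,w,h=box; mm=np.zeros_like(m); mm[y:y+h,x:x+w]=m[y:y+h,x:x+w]
    c,_=cv2.findContours(mm,cv2.RETR_EXTERNAL,cv2.CHAIN_APPROX_NONE); c=max(c,key=cv2.contourArea); return c
g=cv2.cvtColor(t,cv2.COLOR_BGR2GRAY);gs=cv2.cvtColor(s,cv2.COLOR_BGR2GRAY)
print(g[252,412:472]); print(g[230:282,433])
print("label top",g[265,215:250])
print("side label",gs[197,265:325])
print("handle",g[262,175:200])
print("side scanner",gs[380,300:365])
E
```

```text
[ 63  62  64  59  58  30  15   0  10   7   4   2   3  15  10  30  50  57  54  55  55  51  54  58  54  55  54  56  54  58  54  54  53  52  61  59  56  54  56  56  58  57  52  59
  60  56  56  49  53  57  68  68  58  67  88 125 142 140 137 137]
[135 131 129 129  90  50  14  15  15  10  13   9  21  17  16  24  44  53  58  51  55  49  51  49  56  57  55  59  52  51  51  29  19  14  18  21  12  19  19   2   0   5   8  21
   6  10  14  41  94 116 112 116]
label top [104 110 103  80  73  91  77  61  78 100 125 134 130 116 104  99  97 104  99  88  82  88 119 128 125 112 115 123 119 120 125 135 143 144 138]
side label [ 50  47  47  50  48  49  55  67  97 131 149 158 149 124 118 139 137 133 111 123 136 133 108 103  90 106 128 133 125 123  89  96 126 131 114 138 156 152 131 116  87  69  64  67
  66  65  65  66  69  87 119 140 148 148 149 148 148 148 150 151]
handle [ 70  63  74 106 125 128 129 123  79  27   6  13  16  15   0  12  51  79  99 105 120 127 115 107  89]
side scanner [147 150 152 153 154 154 154 155 155 156 156 156 153 144 121  81  47  50  59  65  69  70  69  69  69  68  69  70  70  70  69  69  68  71  69  71  68  72  80 101 123 139 146 147
 147 147 148 148 150 149 149 149 148 147 145 142 142 141 141 141 143 145 144 144 143]
```

```bash
cat > seg.py <<'E'
from h import *
np.set_printoptions(precision=4,suppress=True,linewidth=180)
def big(m,box,close=0):
    x,y,w,h=box; mm=np.zeros(m.shape,np.uint8); mm[y:y+h,x:x+w]=m[y:y+h,x:x+w]*255
    if close: mm=cv2.morphologyEx(mm,cv2.MORPH_CLOSE,np.ones((close,close)))
    c,_=cv2.findContours(mm,cv2.RETR_EXTERNAL,cv2.CHAIN_APPROX_NONE); c=max(c,key=cv2.contourArea); return c
def up(im,k=4): return cv2.resize(im,None,fx=k,fy=k,interpolation=cv2.INTER_CUBIC)
def dn(p,k=4): return (np.asarray(p,float)+.5)/k-.5
def hs(im):
    b=cv2.GaussianBlur(im,(0,0),2); h=cv2.cvtColor(b,cv2.COLOR_BGR2HSV).astype(int); g=cv2.cvtColor(b,cv2.COLOR_BGR2GRAY).astype(int); return h[...,1],g,h[...,0]
E
python3 - <<'E'
from seg import *
t=up(cv2.imread("pics/top0.png"));s=up(cv2.imread("pics/side0.png"))
St,Gt,_=hs(t);Ss,Gs,_=hs(s)
B=lambda *a:[4*i for i in a]
out=t.copy();outs=s.copy()
# pad (dark) top & side
for n,G,o,box in(("top",Gt,out,B(408,225,70,60)),("side",Gs,outs,B(290,350,80,95))):
    c=cv2.convexHull(big(G<(75 if n=="top" else 85),box)); cv2.drawContours(o,[c],-1,(0,0,255),1)
    W=ray(n,dn(c[:,0]),0.006)
    (x,y),r=cv2.minEnclosingCircle(W[:,:2].astype(np.float32)); print(n,"pad enclosing",x,y,r)
# pad fit on top: dark pixels w/o head -> fit circle on far arcs
c=big(Gt<33,B(408,225,70,60),5); cv2.drawContours(out,[c],-1,(255,0,255),1); h=cv2.convexHull(c)
# head
c=big((Gt>33)&(St<75),B(420,240,47,30)); cv2.drawContours(out,[c],-1,(0,255,0),1); r=cv2.minAreaRect(c);print("head top",r, dn(cv2.boxPoints(r)))
# label
for n,S,G,o,box in(("top",St,Gt,out,B(219,245,30,42)),("side",Ss,Gs,outs,B(265,180,55,32))):
    c=big((S<65)&(G>(88 if n=="top" else 95)),box,13); cv2.drawContours(o,[c],-1,(0,255,0),1); r=cv2.minAreaRect(c); print(n,"label",dn(r[0]),dn(cv2.boxPoints(r)))
# handle
c=big(Gt<45,B(178,240,18,38)); cv2.drawContours(out,[c],-1,(0,255,0),1); r=cv2.minAreaRect(c);print("handle",dn(r[0]),r[2],dn(cv2.boxPoints(r)))
c=big(Gs<70,B(270,130,34,16)); cv2.drawContours(outs,[c],-1,(0,255,0),1); r=cv2.minAreaRect(c);print("handle side",dn(r[0]),dn(cv2.boxPoints(r)))
# loader top white
c=big((St<60)&(Gt>95),B(310,140,60,80),25); cv2.drawContours(out,[c],-1,(0,255,0),1)
a=np.vstack([np.hstack([out[900:1200,600:1000],out[900:1200,1600:2000]]),np.hstack([out[560:860,1200:1600],outs[700:1000:,1000:1400]])])
cv2.imwrite("pics/m0.png",a); cv2.imwrite("pics/m1.png",outs[1400:1800,1150:1500])
E
```

```text
top pad enclosing 0.5438700914382935 -0.2651001513004303 0.07210629433393478
side pad enclosing 0.5354920625686646 -0.25612205266952515 0.07206205278635025
head top ((1787.77880859375, 1008.8690185546875), (67.97395324707031, 154.92071533203125), 86.93350982666016) [[426.7778 244.3936]
 [465.4525 242.3217]
 [466.3616 259.2909]
 [427.6869 261.3628]]
top label [229.981 266.978] [[219.3615 282.7434]
 [220.542  250.4787]
 [240.6005 251.2126]
 [239.4201 283.4773]]
side label [288.75  194.125] [[264.625 179.625]
 [312.875 179.625]
 [312.875 208.625]
 [264.625 208.625]]
handle [187.3551 260.0037] 0.909380316734314 [[183.5345 272.8299]
 [183.9435 247.0626]
 [191.1758 247.1774]
 [190.7668 272.9447]]
handle side [285.4739 137.8723] [[273.3268 134.1098]
 [296.9188 132.3293]
 [297.6211 141.6348]
 [274.029  143.4153]]
```

View pics/m0.png

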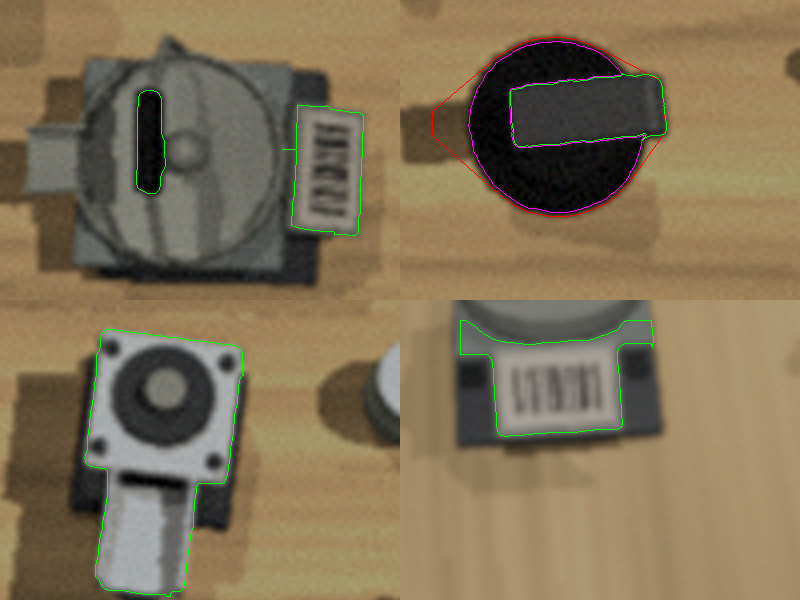

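```bash
python3 - <<'E'
from seg import *
from scipy.optimize import least_squares
t=up(cv2.imread("pics/top0.png")); S,G,_=hs(t)
c=big(G<33,[4*408,900,280,240],5)[:,0]
W=ray("top",dn(c),0.006)[:,:2]; cc=dn(c)
k=(cc[:,0]<432)|(cc[:,1]>265); k&=~((cc[:,0]>428)&(cc[:,1]<262)&(cc[:,0]<432)&(cc[:,1]>240))
f=lambda p:np.hypot(*(W[k]-p[:2]).T)-p[2]
r=least_squares(f,[.54,-.26,.055],loss="soft_l1",f_scale=.001);print("pad",r.x)
def corners(n,pts,off,zs):
    p=dn(np.array(pts,float)+off); return np.array([ray(n,a,z)[0] for a,z in zip(p,zs)])
yaw=lambda d:np.degrees(np.arctan2(d[1],d[0]))
# head corners top view, TL TR(near front upper edge) : panel (400,0) offset (1600,900)
L=corners("top",[(511,90),(620,76),(645,139),(516,147)],(1200,900),[.132]*4)
# fit head side lines from mask
c=big((G>33)&(S<75),[4*420,960,4*47,120])[:,0]; q=dn(c)
for nm,kk in(("hi",(q[:,1]<250)&(q[:,0]>430)&(q[:,0]<455)),("lo",(q[:,1]>254)&(q[:,0]>430)&(q[:,0]<456))):
    l=cv2.fitLine(q[kk].astype(np.float32),cv2.DIST_HUBER,0,.01,.01).ravel(); print(nm,l)
    for u in (428,460):
        pass
    # upper-edge points: depend on z; z from -> iterate
    ends=[]
    for uu,z in((427.5,.132),(460,.0915)):
        vv=l[3]+(uu-l[2])*l[1]/l[0]; ends.append(ray("top",[uu,vv],z)[0])
    print(np.array(ends),yaw(ends[0]-ends[1]))
print("back edge", q[:,0].min(), ray("top",[q[:,0].min(),q[q[:,0].argmin(),1]],.09))
for nm,n,pts,off in(("top","top",[(299,105),(364,113),(359,236),(291,226)],(600,900)),("side","side",[(616,347),(621,428),(499,436),(496,347)],(600,400))):
    C=corners(n,pts,off,[.0789,.0451,.0451,.0789]); print("label",nm,C,C.mean(0),"len yaw",yaw(C[0]-C[3]),yaw(C[1]-C[2]),np.linalg.norm(C[0]-C[3]),np.linalg.norm(C[0]-C[1]))
C=corners("top",[(102,30),(243,47),(227,183),(86,166)],(1200,560),[.092]*4)
print("loader",C.mean(0),yaw(C[0]-C[3]),yaw(C[1]-C[2]),yaw(C[0]-C[1])-90,[np.linalg.norm(C[i]-C[i-1]) for i in range(4)])
T=corners("top",[(96,278),(183,292)],(1200,560),[.097]*2); print("trough front",T,T.mean(0),yaw(T[0]-T[1])-90,np.linalg.norm(T[0]-T[1]))
tm=C.mean(0)-.08*np.array([np.cos(np.radians(yaw(C[0]-C[3]))),np.sin(np.radians(yaw(C[0]-C[3]))),0]);print("trough_mid",tm)
print("handle",ray("top",[[187.36,260.0],[187.55,272.9],[187.5,247.1]],.185))
M,R,tt=cam("side")
print("handle side",ray("side",[[285.5,137.9]],.173))
E
```

```text
pad [ 0.5354 -0.2702  0.0521]
hi [  0.9946  -0.104  443.7    244.675 ]
[[ 0.5416 -0.2205  0.132 ]
 [ 0.5565 -0.3025  0.0915]] 100.29364219566395
lo [  0.9954  -0.0955 441.525  260.1   ]
[[ 0.508  -0.2203  0.132 ]
 [ 0.5211 -0.3019  0.0915]] 99.1174148086119
back edge 427.125 [[ 0.545  -0.2272  0.09  ]]
label top [[0.5292 0.2378 0.0789]
 [0.5294 0.205  0.0451]
 [0.457  0.205  0.0451]
 [0.4596 0.2393 0.0789]] [0.4938 0.2218 0.062 ] len yaw -1.1881050312946175 0.014376802974073701 0.06959735994042802 0.04713385000322013
label side [[0.5281 0.2348 0.0789]
 [0.5275 0.2006 0.0451]
 [0.4549 0.2012 0.0451]
 [0.4572 0.2418 0.0789]] [0.4919 0.2196 0.062 ] len yaw -5.675431027127704 -0.44131277954359927 0.07127244877374027 0.048075866969079666
loader [ 0.7319 -0.0265  0.092 ] -5.408871676170372 -5.936126348834366 -5.893883306729151 [np.float64(0.08235265181292147), np.float64(0.08322352135077694), np.float64(0.08230324851010395), np.float64(0.08246574292067012)]
trough front [[ 0.6281  0.0115  0.097 ]
 [ 0.6209 -0.0386  0.097 ]] [ 0.6245 -0.0135  0.097 ] -8.144074143541033 0.05060391261560849
trough_mid [ 0.6523 -0.019   0.092 ]
handle [[0.4953 0.2975 0.185 ]
 [0.468  0.2956 0.185 ]
 [0.5227 0.2987 0.185 ]]
handle side [[0.4937 0.3009 0.173 ]]
```

```bash
python3 - <<'E'
from seg import *
t=up(cv2.imread("pics/top0.png")); S,G,_=hs(t)
yaw=lambda d:np.degrees(np.arctan2(d[1],d[0]))
c=big((G>33)&(S<75),[4*420,960,4*47,120])[:,0]; q=dn(c)
print(q.min(0),q.max(0))
print("nose edge contour", [q[(abs(q[:,1]-v)<.2)&(q[:,0]<435),0].mean() for v in (247,250,253,256,259)])
print("back contour", [q[(abs(q[:,1]-v)<.2)&(q[:,0]>460),0].mean() for v in (245,248,250,253,256)])
ls=[]
for nm,kk in(("hi",(q[:,1]<250)&(q[:,0]>430)&(q[:,0]<452)),("lo",(q[:,1]>254)&(q[:,0]>430)&(q[:,0]<457))):
    l=cv2.fitLine(q[kk].astype(np.float32),cv2.DIST_HUBER,0,.01,.01).ravel()
    V=lambda u:l[3]+(u-l[2])*l[1]/l[0]
    # intersect with top face plane: z depends on y: iterate with sloped line y->z anchored nose .0898
    E=[ray("top",[427.3,V(427.3)],.0898)[0]]
    ls.append((E[0],ray("top",[460.,V(460.)],.131)[0])); print(nm,ls[-1],yaw(ls[-1][0]-ls[-1][1]))
n=(ls[0][0]+ls[1][0])/2; b=(ls[0][1]+ls[1][1])/2
print("nose",n,"back",b,"yaw",yaw(n-b),"len",np.linalg.norm((n-b)[:2]),"w",np.linalg.norm(ls[0][0]-ls[1][0]),np.linalg.norm(ls[0][1]-ls[1][1]))
d=(n-b)/np.linalg.norm((n-b)[:2]);print("origin",n-.0443*d)
# depth: head pts
W=np.load("pics/Wtop0.npy"); P=W[246:259,430:458].reshape(-1,3); 
A=np.c_[P[:,:2],np.ones(len(P))]; s=np.linalg.lstsq(A,P[:,2],rcond=None)[0]; print("plane",s,"grad dir",yaw(-s[:2]),"slope",np.degrees(np.arctan(np.hypot(*s[:2]))), P[:,2].mean())
# side view
s=cv2.imread("pics/side0.png")
cv2.imwrite("pics/s1.png",cv2.resize(s[350:440,290:370],(640,720)[::1],interpolation=cv2.INTER_CUBIC)[:600])
cv2.imwrite("pics/d1.png",cv2.resize(cv2.imread("pics/top0.png")[230:305,150:250],(800,600),interpolation=cv2.INTER_CUBIC))
E
```

```text
[427.125 242.875] [466.125 261.125]
nose edge contour [np.float64(428.0), np.float64(427.125), np.float64(427.375), np.float64(427.625), np.float64(427.875)]
back contour [np.float64(464.625), np.float64(465.125), np.float64(465.375), np.float64(465.625), np.float64(466.125)]
hi (array([ 0.5472, -0.2277,  0.0898]), array([ 0.551 , -0.2932,  0.131 ])) 93.3450406887256
lo (array([ 0.5126, -0.2274,  0.0898]), array([ 0.5164, -0.2926,  0.131 ])) 93.33276499258024
nose [ 0.5299 -0.2276  0.0898] back [ 0.5337 -0.2929  0.131 ] yaw 93.33891669866505 len 0.06544805237600539 w 0.03455623085240033 0.03459099177395389
origin [ 0.5325 -0.2718  0.1177]
 ** On entry to DLASCL parameter number  4 had an illegal value
 ** On entry to DLASCL parameter number  4 had an illegal valueTraceback (most recent call last):
  File "<stdin>", line 20, in <module>
    x, resids, rank, s = _umath_linalg.lstsq(a, b, rcond,
                         ~~~~~~~~~~~~~~~~~~~^^^^^^^^^^^^^
                                             signature=signature)
                                             ^^^^^^^^^^^^^^^^^^^^
    raise LinAlgError("SVD did not converge in Linear Least Squares")
numpy.linalg.LinAlgError: SVD did not converge in Linear Least Squares
```

```bash
python3 - <<'E'
from seg import *
s=cv2.imread("pics/side0.png")
cv2.imwrite("pics/s1.png",cv2.resize(s[355:440,290:370],(640,680),interpolation=cv2.INTER_CUBIC)[:600])
cv2.imwrite("pics/d1.png",cv2.resize(cv2.imread("pics/top0.png")[230:305,150:250],(800,600),interpolation=cv2.INTER_CUBIC))
# predicted overlays: scanner
def fr(o,y): y=np.radians(y); return lambda P:np.array(o)+np.array(P)@np.array([[np.cos(y),np.sin(y),0],[-np.sin(y),np.cos(y),0],[0,0,1]])
for o,y in(((.5325,-.2718,.006),93.3),):
    F=fr(o,y); u=np.array([np.cos(np.pi/6),0,-.5]);w=np.array([.5,0,np.cos(np.pi/6)])
    P=[np.array([0,0,.092])+a*.0425*u+c*.015*w+np.array([0,b*.018,0]) for a in(1,-1) for c in (1,-1) for b in (1,-1)]
    for n,off in(("top",(400,215)),("side",(290,350))):print(n,proj(n,F(P)))
E
```

```text
top [[427.8176 261.7665]
 [426.7899 246.1403]
 [432.2384 262.7129]
 [431.2122 247.3758]
 [464.4126 258.4584]
 [463.1997 242.3604]
 [468.259  259.498 ]
 [467.0538 243.7065]]
side [[314.6879 364.9676]
 [335.0425 361.9747]
 [316.0869 379.4233]
 [336.1915 376.4039]
 [321.3853 395.5587]
 [343.8148 392.1087]
 [322.8389 411.0921]
 [344.9652 407.6138]]
```

View pics/d1.png

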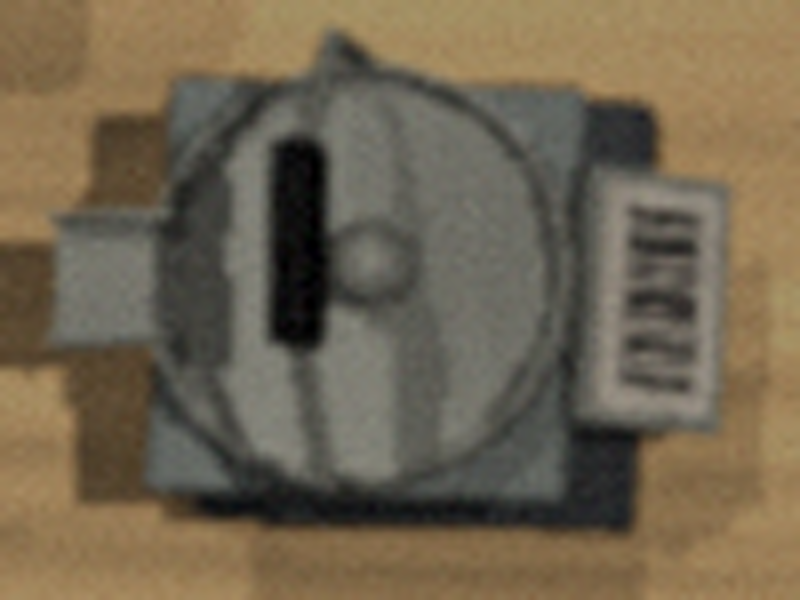

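View pics/s1.png

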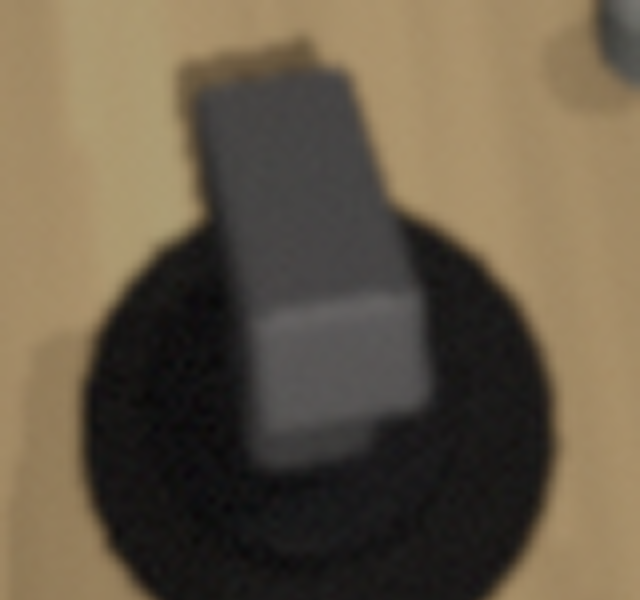

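```bash
python3 - <<'E'
from seg import *
print("pad side u,v",proj("side",[.5354,-.2702,.006]),proj("side",[[.5354,-.2152,.006],[.5354,-.3252,.006],[.5904,-.27,.006],[.4804,-.27,.006]]))
k=lambda p:dn(np.array(p)*1.0,8)+[150,230]
print("spout corners",ray("top",k([[55,213],[50,343]]),.09))
print("ball",ray("top",k([[377,262]]),.0925))
print("stand corners",ray("top",k([[170,88],[585,92],[565,500],[148,490]]),.075))
print("ball pred side",proj("side",[.494,.298,.0925]))
# rim circle
print("rim ext",ray("top",k([[350,70],[350,492],[553,280],[158,265]]),.098))
E
```

```text
pad side u,v [[329.9991 405.6278]] [[326.7508 377.2601]
 [333.5189 436.3659]
 [359.8673 402.576 ]
 [299.8604 408.4893]]
spout corners [[0.5126 0.3898 0.09  ]
 [0.4756 0.3889 0.09  ]]
ball [[0.5002 0.2971 0.0925]]
stand corners [[0.5512 0.3631 0.075 ]
 [0.5525 0.2434 0.075 ]
 [0.4349 0.2438 0.075 ]
 [0.4355 0.3626 0.075 ]]
ball pred side [[287.5137 165.4167]]
rim ext [[0.5542 0.3065 0.098 ]
 [0.4348 0.3001 0.098 ]
 [0.4955 0.2461 0.098 ]
 [0.4976 0.3576 0.098 ]]
```

```bash
cat > go.py <<'E'
from h import *
from scipy.spatial.transform import Rotation as Ro
np.set_printoptions(precision=4,suppress=True,linewidth=180)
def tool(head,pitch=0,pdir=None):
    """tool y heading (deg), z down; then rotate world by pitch about horizontal axis pdir"""
    h=np.radians(head); y=np.array([np.cos(h),np.sin(h),0]); z=np.array([0,0,-1.]); x=np.cross(y,z)
    R=Ro.from_matrix(np.c_[x,y,z])
    if pitch: R=Ro.from_rotvec(np.radians(pitch)*np.asarray(pdir))*R
    return R
def rel(p,R,frm=None):
    o=robot.get_obs(); p0,R0=(o["position"],Ro.from_quat(o["tool_rot"])) if frm is None else frm
    s=R0.inv().apply(np.array(p)-p0)*100; r=(R0.inv()*R).as_rotvec(degrees=True); print(np.r_[s,r].round(2)); return s,r
def st():
    o=robot.get_obs();R=Ro.from_quat(o["tool_rot"]); y=R.apply([0,1,0])
    print("t",round(o["time"],2),"p",o["position"],"head",np.degrees(np.arctan2(y[1],y[0])).round(2),"z",R.apply([0,0,1]),"F",o["ft_force"],"w",o["grip_width"].round(4),"q6",o["q"][5].round(2))
E
python3 -c "
from go import *
st(); rel([.42,.15,.24],tool(40)); rel([.532,-.2705,.17],tool(3.3))"
```

```text
Traceback (most recent call last):
  File "go.py", line 15, in st
    print("t",round(o["time"],2),"p",o["position"],"head",np.degrees(np.arctan2(y[1],y[0])).round(2),"z",R.apply([0,0,1]),"F",o["ft_force"],"w",o["grip_width"].round(4),"q6",o["q"][5].round(2))
                                                                                                                                                ^^^^^^^^^^^^^^^^^^^^^
AttributeError: 'float' object has no attribute 'round'
```

```bash
sed -i 's/o\["grip_width"\].round(4)/round(o["grip_width"],4)/' go.py
python3 -c "
from go import *
st(); rel([.42,.15,.24],tool(40)); rel([.532,-.2705,.17],tool(3.3))"
```

```text
t 0.1 p [0.1639 0.6025 0.2217] head 74.77 z [-0.0008 -0.0018 -1.    ] F [ 0.0692 -0.8084 -1.1021] w 0.0868 q6 -0.18
[-36.6  -36.93  -1.77  -0.11   0.01  34.77]
[-58.45 -74.55   5.29  -0.11   0.05  71.47]
```

drive_tool(targets=[-36.6,-36.9,-1.8,0,0,35,-36.6,-36.9,-1.8,0,0,35,-36.6,-36.9,-1.8,0,0,35,-36.6,-36.9,-1.8,0,0,35,-36.6,-36.9,-1.8,0,0,35,-36.6,-36.9,-1.8,0,0,35,-36.6,-36.9,-1.8,0,0,35,-36.6,-36.9,-1.8,0,0,35,-36.6,-36.9,-1.8,0,0,35,-36.6,-36.9,-1.8,0,0,35,-36.6,-36.9,-1.8,0,0,35,-36.6,-36.9,-1.8,0,0,35], grip=-1)

```text
time: 1.1
position: [0.4108, 0.1664, 0.2399]
tool_rot: [0.424, 0.905, -0.0, -0.0]
ft_force: [1.0, 1.0, -0.6]
grip_width: 0.0869
```

```bash
python3 -c "
from go import *
st(); rel([.532,-.2705,.17],tool(3.3))"
```

```text
t 1.1 p [0.4108 0.1664 0.2399] head 39.77 z [-0.0003  0.0001 -1.    ] F [ 0.9993  0.9973 -0.5711] w 0.0869 q6 -0.56
[-41.34 -18.63   6.98  -0.01  -0.01  36.47]
```

drive_tool(targets=[-41.3,-18.6,7,0,0,36.5,-41.3,-18.6,7,0,0,36.5,-41.3,-18.6,7,0,0,36.5,-41.3,-18.6,7,0,0,36.5,-41.3,-18.6,7,0,0,36.5,-41.3,-18.6,7,0,0,36.5,-41.3,-18.6,7,0,0,36.5,-41.3,-18.6,7,0,0,36.5,-41.3,-18.6,7,0,0,36.5,-41.3,-18.6,7,0,0,36.5,-41.3,-18.6,7,0,0,36.5,-41.3,-18.6,7,0,0,36.5])

```text
time: 2.1
position: [0.534, -0.2767, 0.1686]
tool_rot: [0.689, 0.725, -0.001, 0.003]
ft_force: [-1.0, -0.5, 1.1]
grip_width: 0.0872
```

```bash
python3 -c "
from go import *
st(); rel([.532,-.2705,.17],tool(3.3)); rel([.532,-.2705,.0815],tool(3.3))"
```

```text
t 2.1 p [ 0.534  -0.2767  0.1686] head 2.97 z [ 0.0036 -0.0056 -1.    ] F [-0.9921 -0.5373  1.0798] w 0.0872 q6 -0.71
[ 0.62 -0.17 -0.15  0.19  0.33 -0.33]
[ 0.68 -0.2   8.7   0.19  0.33 -0.33]
```

drive_tool(targets=[0,0,0,0,0,0,0,0,0,0,0,0,0,0,0,0,0,0])

```text
time: 2.35
position: [0.5309, -0.2665, 0.1696]
tool_rot: [0.686, 0.727, 0.0, -0.001]
ft_force: [0.6, 0.3, 0.1]
grip_width: 0.087
```

```bash
python3 -c "
from go import *
for n in ('side','top'):
    p,d=robot.camera(n); b=(290,300,100,135) if n=='side' else (400,200,90,90)
    x,y,w,h=b; cv2.imwrite('pics/g1%s.png'%n,cv2.resize(p[y:y+h,x:x+w,::-1],None,fx=4.4,fy=4.4,interpolation=cv2.INTER_CUBIC))
st(); rel([.532,-.2705,.17],tool(3.3)); rel([.532,-.2705,.0815],tool(3.3))"
python3 -c "
import cv2,numpy as np
a=cv2.imread('pics/g1side.png');b=cv2.imread('pics/g1top.png');b=cv2.copyMakeBorder(b,0,a.shape[0]-b.shape[0],0,0,0);c=np.hstack([a,b]);print(c.shape);cv2.imwrite('pics/g1.png',cv2.resize(c,(800,570)))"
```

```text
t 2.45 p [ 0.5314 -0.2664  0.1701] head 3.37 z [-0.0005  0.0005 -1.    ] F [0.4839 0.1841 0.0144] w 0.0873 q6 -0.71
[-0.41  0.04  0.01 -0.03 -0.03  0.07]
[-0.42  0.04  8.86 -0.03 -0.03  0.07]
(594, 836, 3)
```

View pics/g1.png

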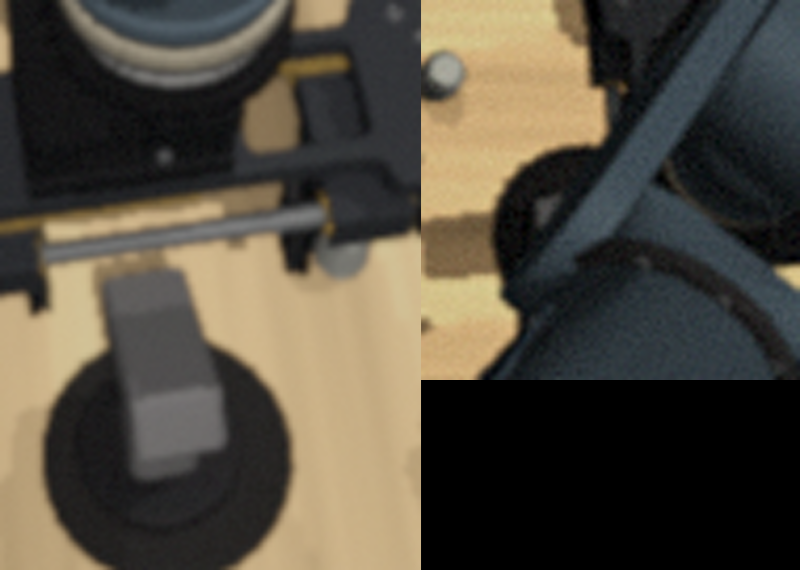

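drive_tool(targets=[-0.4,0,1.5,0,0,0,-0.4,0,3,0,0,0,-0.4,0,4.5,0,0,0,-0.4,0,6,0,0,0,-0.4,0,7.5,0,0,0,-0.4,0,8.3,0,0,0,-0.4,0,8.8,0,0,0,-0.4,0,8.8,0,0,0,-0.4,0,8.8,0,0,0,-0.4,0,8.8,0,0,0])

```text
time: 3.28
position: [0.5325, -0.2724, 0.0828]
tool_rot: [0.687, 0.727, 0.0, 0.001]
ft_force: [0.2, -0.3, 0.2]
grip_width: 0.087
```

```bash
python3 -c "
from go import *
p,d=robot.camera('side'); cv2.imwrite('pics/g2.png',cv2.resize(p[310:440,270:400,::-1],(600,600),interpolation=cv2.INTER_CUBIC))
st(); rel([.532,-.2705,.0815],tool(3.3))"
```

```text
t 3.33 p [ 0.5326 -0.2725  0.0828] head 3.28 z [ 0.0015 -0.0012 -1.    ] F [ 0.479  -0.6685  0.3352] w 0.087 q6 -0.72
[ 0.2  -0.05  0.13  0.08  0.07 -0.02]
```

View pics/g2.png

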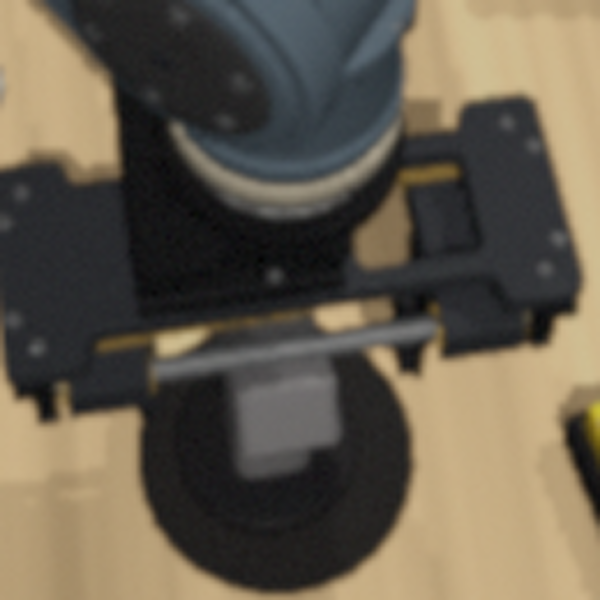

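drive_tool(targets=[0.2,0,0.1,0,0,0,0.2,0,0.1,0,0,0,0.2,0,0.1,0,0,0,0.2,0,0.1,0,0,0,0.2,0,0.1,0,0,0,0.2,0,0.1,0,0,0,0.2,0,0.1,0,0,0,0.2,0,0.1,0,0,0,0.2,0,0.1,0,0,0], grip=1, squeeze=30)

```text
time: 4.08
position: [0.5314, -0.27, 0.0808]
tool_rot: [0.687, 0.727, -0.0, -0.001]
ft_force: [-1.1, -0.2, -1.1]
grip_width: 0.0357
```

```bash
python3 -c "
from go import *
st()"
```

```text
t 4.08 p [ 0.5314 -0.27    0.0808] head 3.28 z [-0.0011  0.0005 -1.    ] F [-1.0693 -0.2334 -1.1453] w 0.0357 q6 -0.71
```

drive_tool(targets=[0,0,-0.5,0,0,0,0,0,-1.5,0,0,0,0,0,-3,0,0,0,0,0,-5,0,0,0,0,0,-7,0,0,0,0,0,-9,0,0,0,0,0,-10,0,0,0,0,0,-10,0,0,0,0,0,-10,0,0,0])

```text
time: 4.83
position: [0.5319, -0.2701, 0.1813]
tool_rot: [0.687, 0.727, 0.0, 0.001]
ft_force: [0.6, -0.2, -3.4]
grip_width: 0.036
```

```bash
python3 -c "
from go import *
p,d=robot.camera('side'); cv2.imwrite('pics/g3.png',cv2.resize(p[280:440,270:400,::-1],(487,600),interpolation=cv2.INTER_CUBIC))
st()
lab=np.array([.493,.2207,.062]); yw=np.radians(89.5)
h=np.array([np.cos(yw),np.sin(yw),0]); up=np.array([0,0,1.])
n=-h*np.cos(np.radians(40))+up*np.sin(np.radians(40))
lens=lab+.1*n; left=np.cross(up,h)
T=Ro.from_rotvec(np.radians(10)*left)  # rotates x(h) toward down
print('check',T.apply(h))
R=T*tool(-.5); xs=R.apply([1,0,0]); zs=-R.apply([0,0,1]); print(xs,zs)
tcp=lens-.037*xs+.004*zs; print('lens',lens,'tcp',tcp)
rel(tcp,R)"
```

```text
t 4.88 p [ 0.5312 -0.2697  0.1803] head 3.27 z [-0.0011  0.0009 -1.    ] F [-0.135   0.1216 -2.6272] w 0.0359 q6 -0.71
check [ 0.0086  0.9848 -0.1736]
[ 0.0086  0.9848 -0.1736] [0.0015 0.1736 0.9848]
lens [0.4923 0.1441 0.1263] tcp [0.492  0.1084 0.1366]
[ 37.96  -1.76   4.4    0.27 -10.05   3.77]
```

View pics/g3.png

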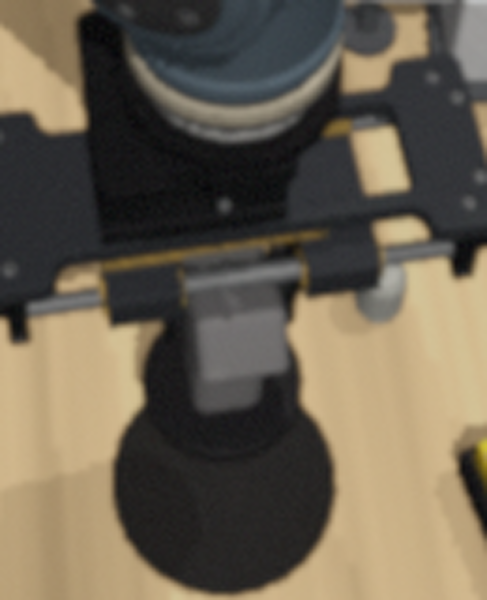

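drive_tool(targets=[1,0,0.1,0,-0.3,0.1,4,-0.2,0.4,0,-1,0.4,8,-0.4,0.9,0.1,-2,0.8,12,-0.6,1.4,0.1,-3,1.2,16,-0.8,1.8,0.1,-4,1.6,20,-1,2.3,0.1,-5,2,24,-1.2,2.8,0.2,-6,2.4,28,-1.4,3.2,0.2,-7.5,2.8,32,-1.6,3.7,0.2,-8.5,3.2,35.5,-1.7,4.1,0.3,-9.5,3.5,37.5,-1.75,4.35,0.3,-10,3.7,38,-1.75,4.4,0.3,-10,3.8])

```text
time: 5.88
position: [0.4901, 0.1126, 0.1351]
tool_rot: [0.706, 0.703, -0.063, 0.06]
ft_force: [0.2, 0.2, -2.1]
grip_width: 0.0356
```

drive_tool(targets=[0,0,0,0,0,0,0,0,0,0,0,0,0,0,0,0,0,0])

```text
time: 6.13
position: [0.4926, 0.1072, 0.1366]
tool_rot: [0.708, 0.701, -0.062, 0.061]
ft_force: [-0.8, -0.4, -2.9]
grip_width: 0.0358
```

```bash
cat > scan.py <<'E'
from go import *
st()
lab=np.array([.493,.2207,.062]); yw=np.radians(89.5)
h=np.array([np.cos(yw),np.sin(yw),0]); up=np.array([0,0,1.])
n=-h*np.cos(np.radians(40))+up*np.sin(np.radians(40))
left=np.cross(up,h); T=Ro.from_rotvec(np.radians(10)*left)
R=T*tool(-.5); xs=R.apply([1,0,0]); zs=-R.apply([0,0,1])
rel(lab+.1*n-.037*xs+.004*zs,R)
E
python3 - <<'E'
exec(open('scan.py').read())
a=[]
for nn,b in (('side',(230,120,130,150)),('top',(170,210,130,110))):
    p,d=robot.camera(nn); x,y,w,h_=b; cv2.imwrite('pics/g4%s.png'%nn,cv2.resize(p[y:y+h_,x:x+w,::-1],None,fx=4,fy=4,interpolation=cv2.INTER_CUBIC)); cv2.imwrite('pics/f4%s.png'%nn,p[:,:,::-1])
E
```

```text
t 6.13 p [0.4926 0.1072 0.1366] head -0.61 z [-0.002  -0.174  -0.9847] F [-0.7521 -0.3906 -2.9155] w 0.0358 q6 0.26
[ 0.11 -0.06 -0.02 -0.02  0.02 -0.1 ]
```

View pics/g4side.png

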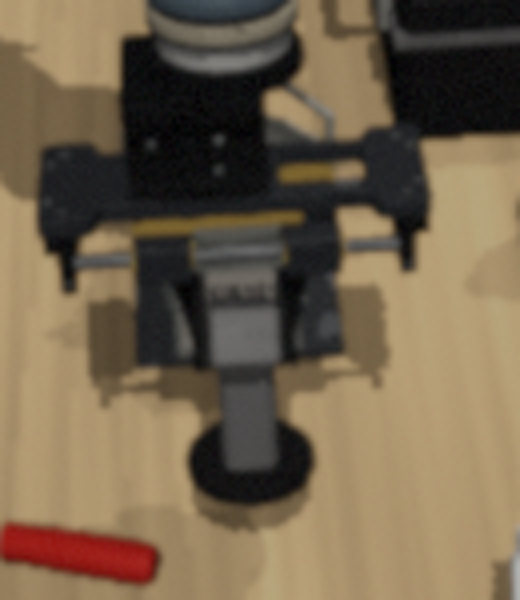

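View pics/g4top.png

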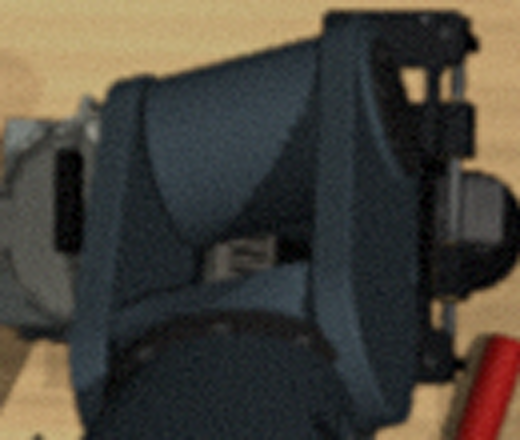

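```bash
python3 - <<'E'
from seg import *
from go import *
o=robot.get_obs();R=Ro.from_quat(o["tool_rot"]);xs,ys,zs=R.apply([1,0,0]),R.apply([0,1,0]),-R.apply([0,0,1])
a=np.linspace(0,2*np.pi,60)
c=o["position"]-.0005*xs-.0748*zs
ring=[c+h*zs+.036*(np.cos(t)*xs+np.sin(t)*ys) for h in(0,.01) for t in a]
q=proj("side",np.array(ring)); print("pred foot",q.min(0),q.max(0))
h=[c+.092*zs-.0425*(np.cos(.5236)*xs-.5*zs)+s*.015*(.5*xs+np.cos(.5236)*zs)+b*.018*ys for s in(1,-1) for b in(1,-1)]
print("back face",proj("side",np.array(h)))
im=cv2.imread("pics/f4side.png"); ov=cv2.resize(im[180:260,260:320],(600,800),interpolation=cv2.INTER_CUBIC)[:600+200]
for p in np.r_[q,proj("side",np.array(h))]: cv2.circle(ov,tuple(np.int32((p-[260,180])*10+5)),2,(0,0,255),-1)
cv2.imwrite("pics/ov4.png",ov[200:])
E
```

```text
pred foot [276.1209 223.0369] [309.0582 247.1375]
back face [[299.096  196.1911]
 [281.0529 197.3063]
 [300.0559 211.1313]
 [282.1104 212.2727]]
```

View pics/ov4.png

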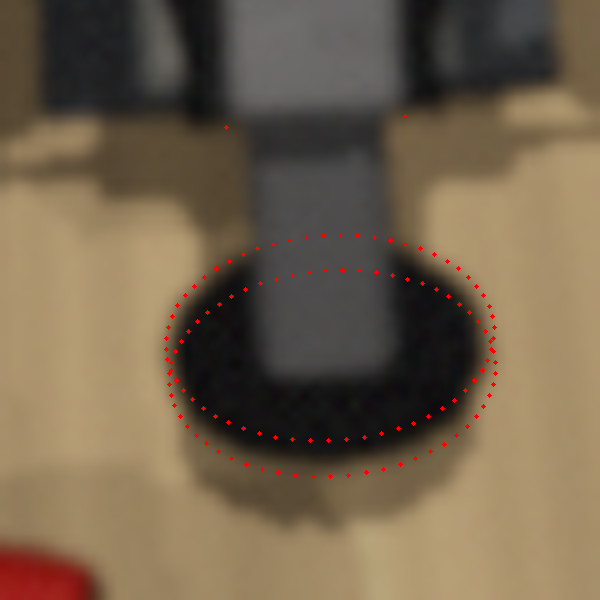

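drive_tool(targets=[0,0,0,0,0,0,0,0,0,0,0,0,0,0,0,0,0,0,0,0,0,0,0,0,0,0,0,0,0,0,0,0,0,0,0,0,0,0,0,0,0,0,0,0,0,0,0,0,0,0,0,0,0,0,0,0,0,0,0,0,0,0,0,0,0,0,0,0,0,0,0,0])

```text
time: 7.23
position: [0.4927, 0.1083, 0.1369]
tool_rot: [0.708, 0.701, -0.062, 0.062]
ft_force: [-0.5, -0.1, -2.5]
grip_width: 0.0357
```

drive_tool(targets=[0,0,0,0,0,0,0,0,0,0,0,0,0,0,0,0,0,0,0,0,0,0,0,0])

```text
time: 7.57
position: [0.4927, 0.1082, 0.1368]
tool_rot: [0.708, 0.701, -0.062, 0.062]
ft_force: [0.2, -0.2, -3.1]
grip_width: 0.036
```

```bash
python3 - <<'E'
exec(open('scan.py').read())
# return: scanner origin over pad centre (.5354,-.2702): TCP
print("above pad"); rel([.535,-.2695,.16],tool(3.3))
E
```

```text
t 7.57 p [0.4927 0.1082 0.1368] head -0.54 z [-0.001  -0.1737 -0.9848] F [ 0.1619 -0.1878 -3.0709] w 0.036 q6 0.26
[ 0.02 -0.07  0.02  0.03  0.   -0.04]
above pad
[-37.56   4.58   4.28  -0.3   10.    -3.83]
```

drive_tool(targets=[-1,0.1,0.1,0,0.3,-0.1,-4,0.5,0.4,0,1,-0.4,-8,1,0.9,0,2,-0.8,-12,1.5,1.4,-0.1,3,-1.2,-16,2,1.8,-0.1,4,-1.6,-20,2.4,2.3,-0.2,5.3,-2,-24,2.9,2.7,-0.2,6.4,-2.4,-28,3.4,3.2,-0.2,7.5,-2.9,-32,3.9,3.6,-0.3,8.5,-3.3,-35.5,4.3,4,-0.3,9.5,-3.6,-37.5,4.6,4.3,-0.3,10,-3.8,-37.65,4.6,4.3,-0.3,10,-3.8])

```text
time: 8.57
position: [0.5364, -0.2771, 0.1604]
tool_rot: [0.688, 0.725, -0.001, 0.003]
ft_force: [0.7, -0.6, -2.4]
grip_width: 0.0359
```

drive_tool(targets=[0,0,0,0,0,0,0,0,0,0,0,0,0,0,0,0,0,0,0,0,0,0,0,0])

```text
time: 8.9
position: [0.5348, -0.2685, 0.1597]
tool_rot: [0.686, 0.728, -0.0, -0.001]
ft_force: [-1.0, -0.2, -2.7]
grip_width: 0.0357
```

```bash
python3 - <<'E'
from seg import *
from go import *
st(); rel([.535,-.2705,.16],tool(3.3))
p,d=robot.camera("side"); im=p[:,:,::-1].copy()
o=robot.get_obs();R=Ro.from_quat(o["tool_rot"]);xs,ys,zs=R.apply([1,0,0]),R.apply([0,1,0]),-R.apply([0,0,1])
a=np.linspace(0,2*np.pi,80); c=o["position"]-.0748*zs
q=proj("side",np.array([c+h*zs+.036*(np.cos(t)*xs+np.sin(t)*ys) for h in(0,.01) for t in a]))
pd=proj("side",np.array([np.array([.5354,-.2702,.006])+.055*np.array([np.cos(t),np.sin(t),0]) for t in a]))
ov=cv2.resize(im[330:450,280:380],(600,720),interpolation=cv2.INTER_CUBIC)
for P,col in((q,(0,0,255)),(pd,(0,255,0))):
    for s in P: cv2.circle(ov,tuple(np.int32((s-[280,330])*6+3)),1,col,-1)
cv2.imwrite("pics/ov5.png",ov[120:])
E
```

```text
t 8.9 p [ 0.5348 -0.2685  0.1597] head 3.38 z [-0.0011  0.001  -1.    ] F [-0.9899 -0.231  -2.7238] w 0.0357 q6 -0.71
[-0.2   0.01 -0.03 -0.06 -0.06  0.08]
```

View pics/ov5.png

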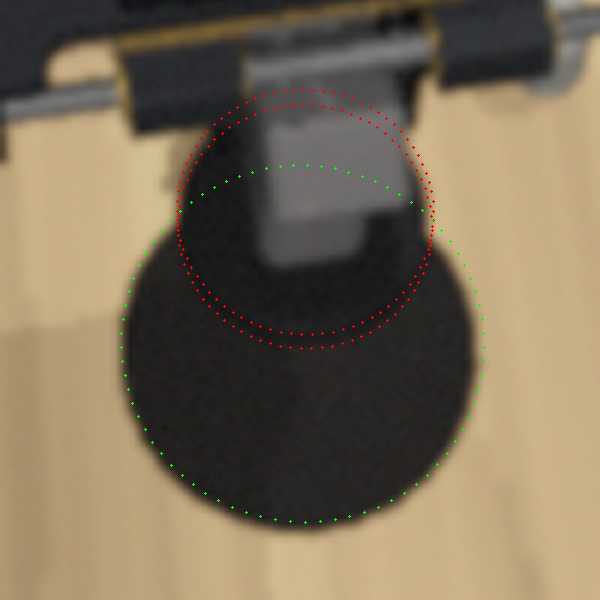

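drive_tool(targets=[-0.3,0,0.8,0,0,0,-0.3,0,2,0,0,0,-0.3,0,3.5,0,0,0,-0.3,0,5,0,0,0,-0.3,0,6,0,0,0,-0.3,0,6.8,0,0,0,-0.3,0,7.2,0,0,0,-0.3,0,7.5,0,0,0,-0.3,0,7.6,0,0,0,-0.3,0,7.6,0,0,0,-0.3,0,7.6,0,0,0,-0.3,0,7.6,0,0,0])

```text
time: 9.95
position: [0.5357, -0.2737, 0.0846]
tool_rot: [0.687, 0.727, 0.0, 0.001]
ft_force: [0.3, -0.4, -1.8]
grip_width: 0.0358
```

```bash
python3 - <<'E'
from go import *
st(); rel([.535,-.2715,.081],tool(3.3))
E
```

```text
t 9.95 p [ 0.5357 -0.2737  0.0846] head 3.27 z [ 0.0011 -0.0008 -1.    ] F [ 0.3218 -0.4252 -1.7813] w 0.0358 q6 -0.71
[ 0.22 -0.06  0.36  0.06  0.05 -0.03]
```

drive_tool(targets=[0.2,0,0.1,0,0,0,0.2,-0.05,0.2,0,0,0,0.2,-0.05,0.3,0,0,0,0.2,-0.05,0.3,0,0,0,0.2,-0.05,0.3,0,0,0])

```text
time: 10.37
position: [0.5346, -0.2714, 0.0809]
tool_rot: [0.687, 0.727, -0.0, -0.0]
ft_force: [-0.1, 0.8, -1.9]
grip_width: 0.0359
```

```bash
python3 - <<'E'
from go import *
st(); rel([.535,-.2715,.081],tool(3.3))
E
```

```text
t 10.37 p [ 0.5346 -0.2714  0.0809] head 3.27 z [-0.0001  0.0001 -1.    ] F [-0.1243  0.8195 -1.9279] w 0.0359 q6 -0.71
[-0.01  0.04 -0.01 -0.01 -0.   -0.03]
```

drive_tool(targets=[0,0,0.05,0,0,0,0,0,0.1,0,0,0,0,0,0.1,0,0,0,0,0,0.1,0,0,0])

```text
time: 10.7
position: [0.5347, -0.2715, 0.0806]
tool_rot: [0.687, 0.727, -0.0, 0.0]
ft_force: [-2.0, 1.1, 5.1]
grip_width: 0.0361
```

```bash
python3 - <<'E'
from go import *
st()
E
```

```text
t 10.7 p [ 0.5347 -0.2715  0.0806] head 3.28 z [ 0.0002 -0.0003 -1.    ] F [-2.029   1.1469  5.1395] w 0.0361 q6 -0.71
```

drive_tool(targets=[0,0,0,0,0,0,0,0,0,0,0,0,0,0,0,0,0,0,0,0,0,0,0,0,0,0,0,0,0,0,0,0,0,0,0,0,0,0,0,0,0,0], grip=-1)

```text
time: 11.28
position: [0.5348, -0.2714, 0.0798]
tool_rot: [0.687, 0.727, 0.0, 0.0]
ft_force: [0.3, 0.5, -0.2]
grip_width: 0.0742
```

drive_tool(targets=[0,0,-1,0,0,0,0,0,-3,0,0,0,0,0,-5,0,0,0,0,0,-8,0,0,0,0,0,-11,0,0,0,0,0,-14,0,0,0,0,0,-16,0,0,0,0,0,-17,0,0,0,0,0,-17,0,0,0])

```text
time: 12.03
position: [0.536, -0.2723, 0.2532]
tool_rot: [0.687, 0.727, 0.0, 0.003]
ft_force: [-0.2, -0.2, -0.4]
grip_width: 0.0871
```

```bash
python3 - <<'E'
from go import *
st()
print("above dish"); rel([.46,.12,.28],tool(45)); rel([.4945,.299,.25],tool(90))
E
```

```text
t 12.03 p [ 0.536  -0.2723  0.2532] head 3.28 z [ 0.0051 -0.0039 -1.    ] F [-0.2284 -0.2465 -0.4116] w 0.0871 q6 -0.71
above dish
[ 39.59  -5.33  -2.87   0.18   0.33 -41.72]
[ 57.27  -0.87   0.08   0.04   0.4  -86.72]
```

drive_tool(targets=[39.5,-5.3,-2.9,0,0,-41.7,39.5,-5.3,-2.9,0,0,-41.7,39.5,-5.3,-2.9,0,0,-41.7,39.5,-5.3,-2.9,0,0,-41.7,39.5,-5.3,-2.9,0,0,-41.7,39.5,-5.3,-2.9,0,0,-41.7,39.5,-5.3,-2.9,0,0,-41.7,39.5,-5.3,-2.9,0,0,-41.7,39.5,-5.3,-2.9,0,0,-41.7,39.5,-5.3,-2.9,0,0,-41.7,39.5,-5.3,-2.9,0,0,-41.7,39.5,-5.3,-2.9,0,0,-41.7])

```text
time: 13.03
position: [0.4579, 0.1209, 0.2777]
tool_rot: [0.381, 0.924, -0.001, -0.001]
ft_force: [0.7, 0.1, 0.2]
grip_width: 0.0871
```

```bash
python3 - <<'E'
from go import *
for n in("side","top"):
    p,d=robot.camera(n); cv2.imwrite(f"pics/{n}6.png",p[:,:,::-1])
s=cv2.imread("pics/side6.png");t=cv2.imread("pics/top6.png")
a=cv2.resize(s[355:445,290:370],(400,450),interpolation=cv2.INTER_CUBIC); b=cv2.resize(t[215:295,395:475],(400,450),interpolation=cv2.INTER_CUBIC)
cv2.imwrite("pics/z6.png",np.hstack([a,b]))
st(); rel([.4945,.299,.25],tool(90))
E
```

```text
t 13.13 p [0.4589 0.1193 0.278 ] head 44.97 z [-0.0019 -0.0006 -1.    ] F [ 0.0922 -0.2334 -0.5558] w 0.0869 q6 -0.77
[ 10.2   15.22   2.78  -0.08  -0.09 -45.03]
```

View pics/z6.png

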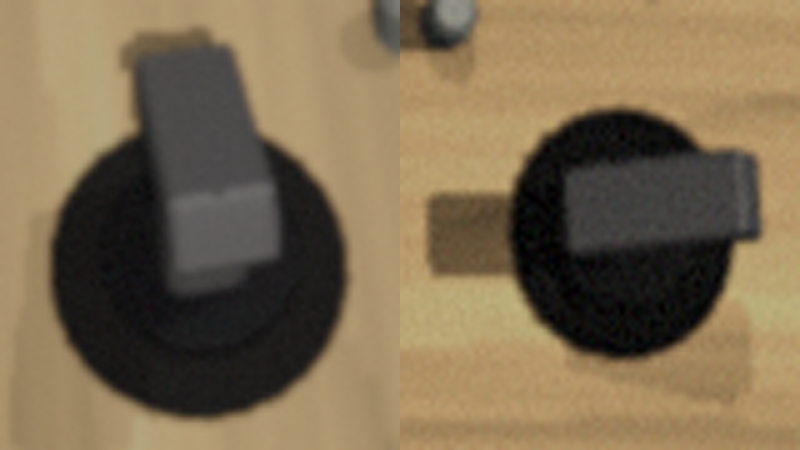

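View pics/side6.png

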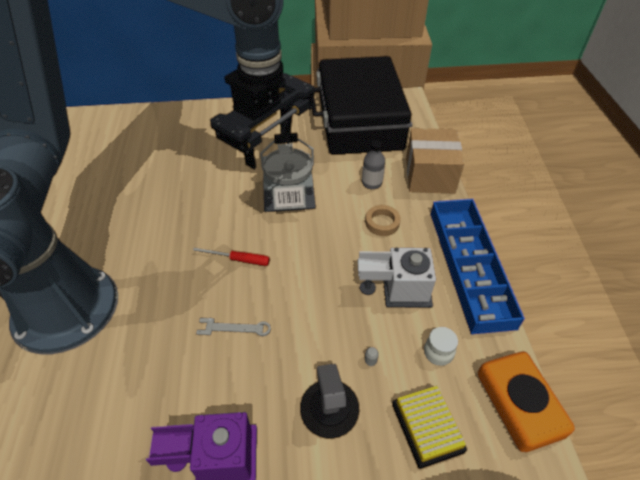

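```bash
python3 - <<'E'
from seg import *
for yw in (0,1.5,3):
    d=.028*np.array([np.cos(np.radians(yw)),np.sin(np.radians(yw)),0]);c=np.array([.495,.3003,.173])
    for n in("side","top"):
        q=proj(n,[c-d,c+d]); v=q[1]-q[0]; print(yw,n,q.ravel(),np.degrees(np.arctan2(v[1],v[0])))
# measured principal axes
t=up(cv2.imread("pics/top0.png"));s=up(cv2.imread("pics/side0.png"))
for n,im,th,box in(("top",t,45,(178,240,18,38)),("side",s,70,(270,130,34,16))):
    G=hs(im)[1]; c=big(G<th,[4*i for i in box]); l=cv2.fitLine(c[:,0].astype(np.float32),cv2.DIST_L2,0,.01,.01).ravel()
    m=np.zeros(G.shape,np.uint8);cv2.drawContours(m,[c],-1,1,-1);M=cv2.moments(m,True); print(n,"meas centre",dn([M["m10"]/M["m00"],M["m01"]/M["m00"]]),np.degrees(.5*np.arctan2(2*M["mu11"],M["mu20"]-M["mu02"])))
E
```

```text
0 side [273.9456 138.7718 298.1792 137.2785] -3.5260909669712586
0 top [186.5628 273.816  187.9923 247.697 ] -86.86739996034134
1.5 side [273.9617 138.9695 298.153  137.0822] -4.460837126671051
1.5 top [186.9082 273.8182 187.6492 247.6948] -88.37538253471538
3 side [273.9861 139.1667 298.1186 136.8868] -5.397112944663989
3 top [187.2539 273.8113 187.3058 247.7014] -89.88614584139057
top meas centre [187.0049 260.1691] 89.88581049352452
side meas centre [285.5674 137.8996] -4.784104628039708
```

```bash
python3 - <<'E'
from go import *
st(); rel([.495,.3003,.225],tool(92.5))
E
```

```text
t 13.13 p [0.4589 0.1193 0.278 ] head 44.97 z [-0.0019 -0.0006 -1.    ] F [ 0.0922 -0.2334 -0.5558] w 0.0869 q6 -0.77
[ 10.25  15.36   5.28  -0.08  -0.09 -47.53]
```

drive_tool(targets=[10.2,15.4,0,0,0,-47.5,10.2,15.4,0,0,0,-47.5,10.2,15.4,0,0,0,-47.5,10.2,15.4,0,0,0,-47.5,10.2,15.4,0,0,0,-47.5,10.2,15.4,2,0,0,-47.5,10.2,15.4,4,0,0,-47.5,10.2,15.4,5.3,0,0,-47.5,10.2,15.4,5.3,0,0,-47.5,10.2,15.4,5.3,0,0,-47.5,10.2,15.4,5.3,0,0,-47.5])

```text
time: 14.05
position: [0.4973, 0.3, 0.2263]
tool_rot: [-0.021, 1.0, 0.0, 0.0]
ft_force: [0.0, -0.0, 0.1]
grip_width: 0.0868
```

```bash
python3 - <<'E'
from go import *
p,d=robot.camera("side"); cv2.imwrite("pics/s7.png",cv2.resize(p[70:215,220:360,::-1],(580,600),interpolation=cv2.INTER_CUBIC))
st(); rel([.495,.3003,.225],tool(92.5)); rel([.495,.3003,.154],tool(92.5))
E
```

```text
t 14.1 p [0.4974 0.3003 0.2268] head 92.37 z [ 0.0018  0.0006 -1.    ] F [-0.3688  0.4166  0.6749] w 0.087 q6 -1.26
[ 0.24  0.01  0.18  0.03  0.11 -0.13]
[ 0.25  0.    7.28  0.03  0.11 -0.13]
```

View pics/s7.png

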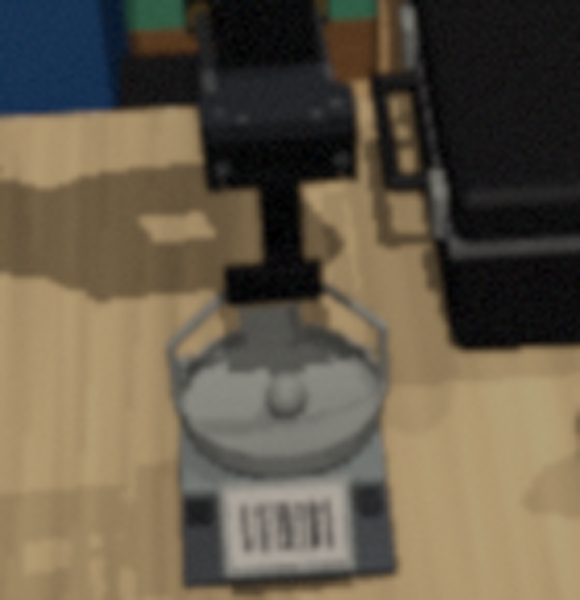

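drive_tool(targets=[0.2,0,1,0,0,0,0.2,0,2.5,0,0,0,0.2,0,4,0,0,0,0.2,0,5.5,0,0,0,0.2,0,6.5,0,0,0,0.2,0,7.1,0,0,0,0.2,0,7.2,0,0,0,0.2,0,7.2,0,0,0,0.2,0,7.2,0,0,0])

```text
time: 14.85
position: [0.4947, 0.301, 0.1546]
tool_rot: [-0.022, 1.0, 0.0, 0.001]
ft_force: [0.1, 0.5, -1.1]
grip_width: 0.0871
```

```bash
python3 - <<'E'
from go import *
p,d=robot.camera("side"); cv2.imwrite("pics/s8.png",cv2.resize(p[90:215,230:350,::-1],(576,600),interpolation=cv2.INTER_CUBIC))
st(); rel([.495,.3003,.154],tool(92.5))
E
```

```text
t 14.9 p [0.4948 0.3011 0.1548] head 92.47 z [ 0.0018  0.0006 -1.    ] F [ 0.1366 -0.6672 -0.0739] w 0.0869 q6 -1.26
[-0.02 -0.08  0.08  0.03  0.1  -0.03]
```

View pics/s8.png

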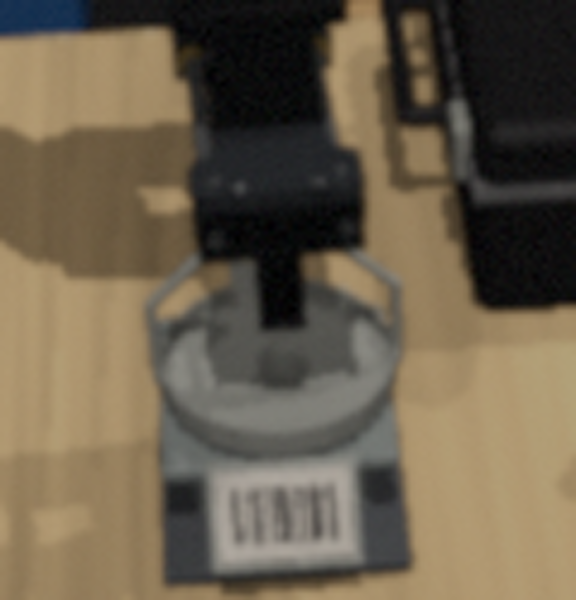

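drive_tool(targets=[0,-0.05,0.05,0,0,0,0,-0.05,0.05,0,0,0,0,-0.05,0.05,0,0,0,0,-0.05,0.05,0,0,0,0,-0.05,0.05,0,0,0,0,-0.05,0.05,0,0,0,0,-0.05,0.05,0,0,0,0,-0.05,0.05,0,0,0], grip=0.58, squeeze=10)

```text
time: 15.57
position: [0.4941, 0.3003, 0.1534]
tool_rot: [-0.022, 1.0, -0.0, -0.0]
ft_force: [0.1, 1.1, 0.8]
grip_width: 0.0414
```

drive_tool(targets=[0,0,0,0,0,0,0,0,0,0,0,0,0,0,0,0,0,0], grip=0.65)

```text
time: 15.82
position: [0.4941, 0.3003, 0.1534]
tool_rot: [-0.022, 1.0, -0.0, -0.0]
ft_force: [0.4, 0.2, 0.3]
grip_width: 0.022
```

drive_tool(targets=[0,0,0,0,0,0,0,0,0,0,0,0,0,0,0,0,0,0], grip=0.7)

```text
time: 16.07
position: [0.4941, 0.3003, 0.1534]
tool_rot: [-0.022, 1.0, 0.0, 0.0]
ft_force: [0.6, -0.0, 0.1]
grip_width: 0.0133
```

drive_tool(targets=[0,0,0,0,0,0,0,0,0,0,0,0,0,0,0,0,0,0], grip=1)

```text
time: 16.32
position: [0.4941, 0.3005, 0.1534]
tool_rot: [-0.022, 1.0, 0.0, 0.0]
ft_force: [0.4, 0.8, -0.2]
grip_width: 0.0119
```

drive_tool(targets=[0,0,0,0,0,0,0,0,0,0,0,0,0,0,0,0,0,0,0,0,0,0,0,0,0,0,0,0,0,0], squeeze=40)

```text
time: 16.73
position: [0.494, 0.3003, 0.1534]
tool_rot: [-0.022, 1.0, -0.0, -0.0]
ft_force: [-0.4, 0.7, -0.3]
grip_width: 0.0114
```

```bash
python3 - <<'E'
from go import *
p,d=robot.camera("side"); cv2.imwrite("pics/s9.png",cv2.resize(p[90:215,230:350,::-1],(576,600),interpolation=cv2.INTER_CUBIC))
st()
E
```

```text
t 16.78 p [0.4941 0.3003 0.1534] head 92.47 z [-0.0002 -0.0001 -1.    ] F [-0.1548  1.3815 -0.1267] w 0.0116 q6 -1.26
```

View pics/s9.png

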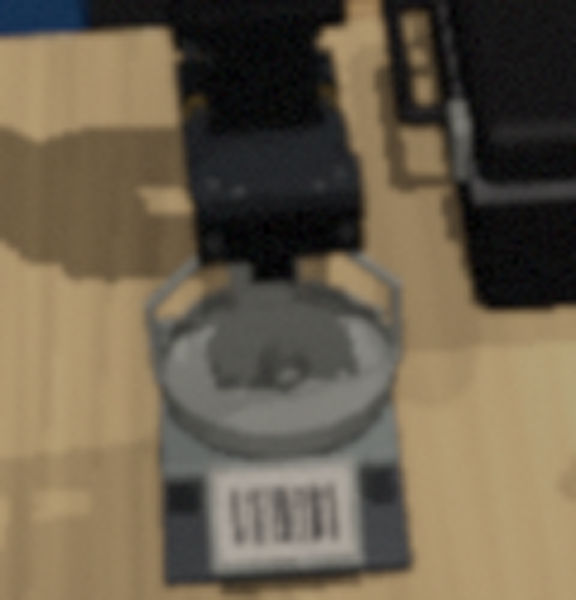

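drive_tool(targets=[0,0,-0.02,0,0,0,0,0,-0.09,0,0,0,0,0,-0.19,0,0,0,0,0,-0.33,0,0,0,0,0,-0.5,0,0,0,0,0,-0.7,0,0,0,0,0,-0.93,0,0,0,0,0,-1.17,0,0,0,0,0,-1.42,0,0,0,0,0,-1.69,0,0,0,0,0,-1.97,0,0,0,0,0,-2.25,0,0,0])

```text
time: 17.78
position: [0.4941, 0.3003, 0.1763]
tool_rot: [-0.022, 1.0, 0.0, 0.0]
ft_force: [-0.7, -0.2, -2.1]
grip_width: 0.012
```

drive_tool(targets=[0,0,-0.28,0,0,0,0,0,-0.56,0,0,0,0,0,-0.83,0,0,0,0,0,-1.08,0,0,0,0,0,-1.32,0,0,0,0,0,-1.55,0,0,0,0,0,-1.75,0,0,0,0,0,-1.92,0,0,0,0,0,-2.06,0,0,0,0,0,-2.16,0,0,0,0,0,-2.23,0,0,0,0,0,-2.25,0,0,0])

```text
time: 18.78
position: [0.4941, 0.3003, 0.1985]
tool_rot: [-0.022, 1.0, 0.0, 0.0]
ft_force: [1.0, 0.4, -1.3]
grip_width: 0.0118
```

```bash
python3 - <<'E'
from go import *
for n,b in(("side",(230,80,120,135)),("top",(140,215,120,100))):
    p,d=robot.camera(n); x,y,w,h=b; cv2.imwrite(f"pics/l{n}.png",cv2.resize(p[y:y+h,x:x+w,::-1],None,fx=4.4,fy=4.4,interpolation=cv2.INTER_CUBIC)); cv2.imwrite(f"pics/lf{n}.png",p[:,:,::-1])
st()
E
```

```text
t 18.88 p [0.4941 0.3003 0.1984] head 92.47 z [-0.0001 -0.0001 -1.    ] F [ 0.337   0.3629 -1.6645] w 0.0119 q6 -1.26
```

View pics/lside.png

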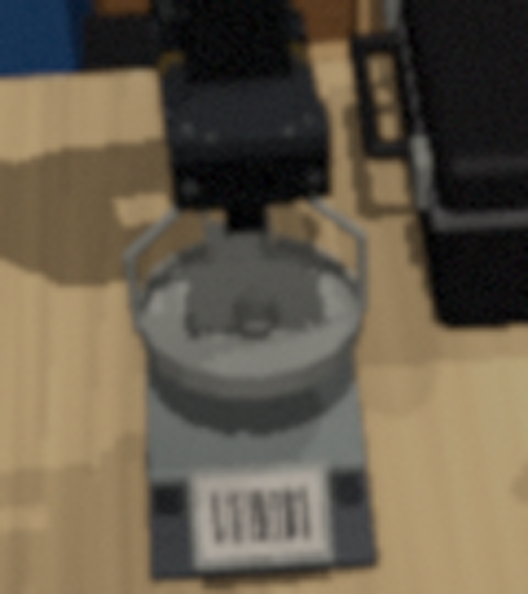

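View pics/ltop.png

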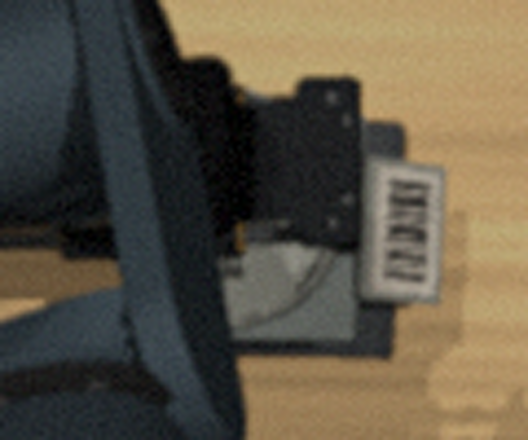

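```bash
python3 - <<'E'
from seg import *
s=cv2.imread("pics/side0.png")
cv2.imwrite("pics/lo.png",cv2.resize(s[235:310,345:445],(800,600),interpolation=cv2.INTER_CUBIC))
yaw=lambda d:np.degrees(np.arctan2(d[1],d[0]))
k=lambda p:dn(np.array(p,float),4)+[345,235]
T=ray("side",k([[55,68],[53,140]]),.097);print(T,T.mean(0))
C=ray("side",k([[183,52],[342,52],[361,182],[188,182]]),.092);print(C,C.mean(0),yaw(C[1]-C[0]),yaw(C[2]-C[3]))
E
```

```text
[[ 0.6244  0.0097  0.097 ]
 [ 0.6165 -0.0361  0.097 ]] [ 0.6204 -0.0132  0.097 ]
[[ 0.6935  0.0177  0.092 ]
 [ 0.7762  0.0095  0.092 ]
 [ 0.7651 -0.0732  0.092 ]
 [ 0.6799 -0.0647  0.092 ]] [ 0.7287 -0.0277  0.092 ] -5.692669812408739 -5.700411269944465
```

View pics/lo.png

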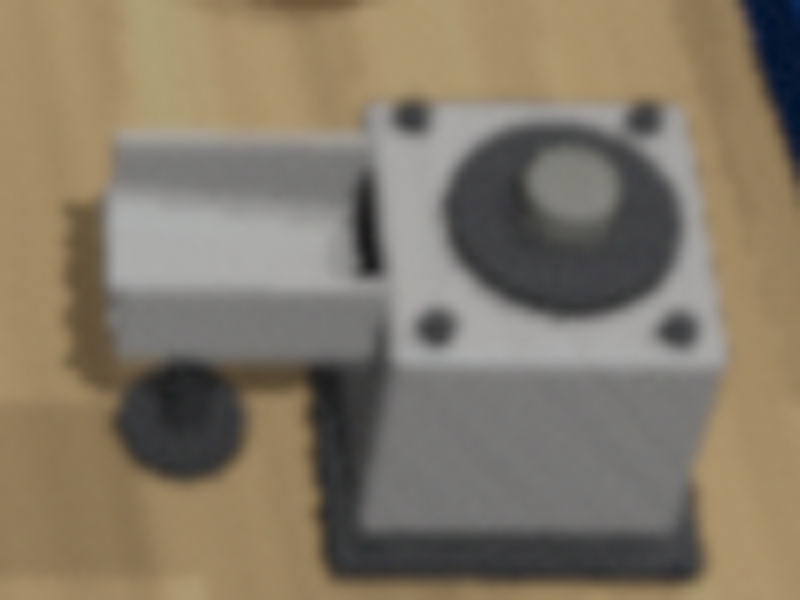

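```bash
cat > path.py <<'E'
from go import *
import sys
A=np.array([.4941,.3003,.1984]);B=np.array([.563,-.008,.1984]);h0,h1=92.47,-6.2;N=96
f=lambda i:(lambda t:3*t*t-2*t**3)(i/N)
def pose(i): s=f(i); return A+(B-A)*s, tool(h0+(h1-h0)*s)
for c in range(8):
    p0,R0=pose(12*c); out=[]
    for i in range(12*c+1,12*c+13):
        p,R=pose(i); sh=R0.inv().apply(p-p0)*100; r=(R0.inv()*R).as_rotvec(degrees=True)
        out+=["%g, %g, 0, 0, 0, %g"%(round(sh[0],2),round(sh[1],2),round(r[2],1))]
    print(c,", ".join(out))
E
python3 path.py
```

```text
0 -0, -0.01, 0, 0, 0, 0, -0.01, -0.04, 0, 0, 0, 0.1, -0.02, -0.09, 0, 0, 0, 0.3, -0.03, -0.16, 0, 0, 0, 0.5, -0.04, -0.24, 0, 0, 0, 0.8, -0.06, -0.35, 0, 0, 0, 1.1, -0.08, -0.47, 0, 0, 0, 1.5, -0.11, -0.61, 0, 0, 0, 1.9, -0.14, -0.77, 0, 0, 0, 2.4, -0.17, -0.94, 0, 0, 0, 3, -0.2, -1.13, 0, 0, 0, 3.6, -0.24, -1.34, 0, 0, 0, 4.2
1 -0.06, -0.22, 0, 0, 0, 0.7, -0.11, -0.45, 0, 0, 0, 1.4, -0.18, -0.69, 0, 0, 0, 2.2, -0.24, -0.95, 0, 0, 0, 3.1, -0.31, -1.22, 0, 0, 0, 3.9, -0.39, -1.51, 0, 0, 0, 4.9, -0.46, -1.81, 0, 0, 0, 5.8, -0.54, -2.12, 0, 0, 0, 6.8, -0.62, -2.44, 0, 0, 0, 7.9, -0.71, -2.77, 0, 0, 0, 8.9, -0.8, -3.11, 0, 0, 0, 10, -0.89, -3.47, 0, 0, 0, 11.2
2 -0.16, -0.34, 0, 0, 0, 1.2, -0.33, -0.69, 0, 0, 0, 2.4, -0.5, -1.04, 0, 0, 0, 3.6, -0.67, -1.41, 0, 0, 0, 4.9, -0.85, -1.78, 0, 0, 0, 6.2, -1.03, -2.16, 0, 0, 0, 7.5, -1.22, -2.54, 0, 0, 0, 8.8, -1.4, -2.94, 0, 0, 0, 10.2, -1.59, -3.33, 0, 0, 0, 11.5, -1.79, -3.74, 0, 0, 0, 12.9, -1.98, -4.15, 0, 0, 0, 14.4, -2.18, -4.56, 0, 0, 0, 15.8
3 -0.31, -0.35, 0, 0, 0, 1.5, -0.62, -0.7, 0, 0, 0, 2.9, -0.93, -1.06, 0, 0, 0, 4.4, -1.25, -1.
[... 857 characters left out ...]
-4.57, -1.01, 0, 0, 0, 14.6, -4.94, -1.09, 0, 0, 0, 15.8
6 -0.36, 0.02, 0, 0, 0, 1.1, -0.72, 0.04, 0, 0, 0, 2.2, -1.06, 0.06, 0, 0, 0, 3.3, -1.39, 0.08, 0, 0, 0, 4.4, -1.71, 0.1, 0, 0, 0, 5.4, -2.02, 0.12, 0, 0, 0, 6.3, -2.31, 0.14, 0, 0, 0, 7.2, -2.59, 0.15, 0, 0, 0, 8.1, -2.86, 0.17, 0, 0, 0, 8.9, -3.11, 0.18, 0, 0, 0, 9.7, -3.35, 0.2, 0, 0, 0, 10.5, -3.57, 0.21, 0, 0, 0, 11.2
7 -0.2, 0.05, 0, 0, 0, 0.7, -0.39, 0.1, 0, 0, 0, 1.3, -0.56, 0.14, 0, 0, 0, 1.8, -0.71, 0.18, 0, 0, 0, 2.3, -0.85, 0.22, 0, 0, 0, 2.7, -0.97, 0.25, 0, 0, 0, 3.1, -1.07, 0.28, 0, 0, 0, 3.5, -1.16, 0.3, 0, 0, 0, 3.7, -1.23, 0.32, 0, 0, 0, 4, -1.27, 0.33, 0, 0, 0, 4.1, -1.3, 0.34, 0, 0, 0, 4.2, -1.31, 0.34, 0, 0, 0, 4.2
```

drive_tool(targets=[0,-0.01,0,0,0,0,-0.01,-0.04,0,0,0,0.1,-0.02,-0.09,0,0,0,0.3,-0.03,-0.16,0,0,0,0.5,-0.04,-0.24,0,0,0,0.8,-0.06,-0.35,0,0,0,1.1,-0.08,-0.47,0,0,0,1.5,-0.11,-0.61,0,0,0,1.9,-0.14,-0.77,0,0,0,2.4,-0.17,-0.94,0,0,0,3,-0.2,-1.13,0,0,0,3.6,-0.24,-1.34,0,0,0,4.2])

```text
time: 19.88
position: [0.4971, 0.2868, 0.1984]
tool_rot: [0.016, 1.0, 0.0, -0.0]
ft_force: [-0.9, 0.5, -1.6]
grip_width: 0.0115
```

drive_tool(targets=[-0.06,-0.22,0,0,0,0.7,-0.11,-0.45,0,0,0,1.4,-0.18,-0.69,0,0,0,2.2,-0.24,-0.95,0,0,0,3.1,-0.31,-1.22,0,0,0,3.9,-0.39,-1.51,0,0,0,4.9,-0.46,-1.81,0,0,0,5.8,-0.54,-2.12,0,0,0,6.8,-0.62,-2.44,0,0,0,7.9,-0.71,-2.77,0,0,0,8.9,-0.8,-3.11,0,0,0,10,-0.89,-3.47,0,0,0,11.2])

```text
time: 20.88
position: [0.505, 0.2517, 0.1984]
tool_rot: [0.114, 0.994, -0.0, 0.0]
ft_force: [-0.5, 0.0, -1.3]
grip_width: 0.0116
```

drive_tool(targets=[-0.16,-0.34,0,0,0,1.2,-0.33,-0.69,0,0,0,2.4,-0.5,-1.04,0,0,0,3.6,-0.67,-1.41,0,0,0,4.9,-0.85,-1.78,0,0,0,6.2,-1.03,-2.16,0,0,0,7.5,-1.22,-2.54,0,0,0,8.8,-1.4,-2.94,0,0,0,10.2,-1.59,-3.33,0,0,0,11.5,-1.79,-3.74,0,0,0,12.9,-1.98,-4.15,0,0,0,14.4,-2.18,-4.56,0,0,0,15.8])

```text
time: 21.88
position: [0.5161, 0.2023, 0.1984]
tool_rot: [0.249, 0.968, -0.0, -0.0]
ft_force: [-0.4, -0.4, -2.4]
grip_width: 0.0115
```

drive_tool(targets=[-0.31,-0.35,0,0,0,1.5,-0.62,-0.7,0,0,0,2.9,-0.93,-1.06,0,0,0,4.4,-1.25,-1.42,0,0,0,5.9,-1.57,-1.78,0,0,0,7.4,-1.89,-2.14,0,0,0,8.9,-2.21,-2.51,0,0,0,10.4,-2.53,-2.88,0,0,0,12,-2.85,-3.24,0,0,0,13.5,-3.18,-3.61,0,0,0,15,-3.51,-3.98,0,0,0,16.6,-3.83,-4.35,0,0,0,18.1])

```text
time: 22.88
position: [0.5288, 0.1457, 0.1984]
tool_rot: [0.399, 0.917, -0.0, -0.0]
ft_force: [0.6, 0.0, -1.9]
grip_width: 0.0115
```

drive_tool(targets=[-0.43,-0.25,0,0,0,1.5,-0.85,-0.5,0,0,0,3.1,-1.27,-0.75,0,0,0,4.6,-1.7,-1,0,0,0,6.2,-2.12,-1.25,0,0,0,7.7,-2.54,-1.5,0,0,0,9.2,-2.95,-1.74,0,0,0,10.7,-3.37,-1.99,0,0,0,12.2,-3.78,-2.23,0,0,0,13.7,-4.19,-2.47,0,0,0,15.2,-4.59,-2.71,0,0,0,16.7,-5,-2.95,0,0,0,18.1])

```text
time: 23.88
position: [0.5414, 0.0891, 0.1984]
tool_rot: [0.538, 0.843, 0.0, -0.0]
ft_force: [-0.2, -1.0, -3.2]
grip_width: 0.0117
```

drive_tool(targets=[-0.45,-0.1,0,0,0,1.4,-0.89,-0.2,0,0,0,2.9,-1.33,-0.29,0,0,0,4.3,-1.76,-0.39,0,0,0,5.6,-2.19,-0.48,0,0,0,7,-2.61,-0.57,0,0,0,8.3,-3.02,-0.66,0,0,0,9.6,-3.42,-0.75,0,0,0,10.9,-3.81,-0.84,0,0,0,12.2,-4.2,-0.92,0,0,0,13.4,-4.57,-1.01,0,0,0,14.6,-4.94,-1.09,0,0,0,15.8])

```text
time: 24.88
position: [0.5525, 0.0398, 0.1984]
tool_rot: [0.648, 0.761, -0.0, -0.0]
ft_force: [-0.7, 0.4, -2.2]
grip_width: 0.0118
```

drive_tool(targets=[-0.36,0.02,0,0,0,1.1,-0.72,0.04,0,0,0,2.2,-1.06,0.06,0,0,0,3.3,-1.39,0.08,0,0,0,4.4,-1.71,0.1,0,0,0,5.4,-2.02,0.12,0,0,0,6.3,-2.31,0.14,0,0,0,7.2,-2.59,0.15,0,0,0,8.1,-2.86,0.17,0,0,0,8.9,-3.11,0.18,0,0,0,9.7,-3.35,0.2,0,0,0,10.5,-3.57,0.21,0,0,0,11.2])

```text
time: 25.88
position: [0.5603, 0.0051, 0.1984]
tool_rot: [0.719, 0.695, 0.0, -0.0]
ft_force: [0.0, -0.0, -2.8]
grip_width: 0.0118
```

drive_tool(targets=[-0.2,0.05,0,0,0,0.7,-0.39,0.1,0,0,0,1.3,-0.56,0.14,0,0,0,1.8,-0.71,0.18,0,0,0,2.3,-0.85,0.22,0,0,0,2.7,-0.97,0.25,0,0,0,3.1,-1.07,0.28,0,0,0,3.5,-1.16,0.3,0,0,0,3.7,-1.23,0.32,0,0,0,4,-1.27,0.33,0,0,0,4.1,-1.3,0.34,0,0,0,4.2,-1.31,0.34,0,0,0,4.2])

```text
time: 26.88
position: [0.5632, -0.0079, 0.1984]
tool_rot: [0.744, 0.668, 0.0, 0.0]
ft_force: [-0.5, 0.7, -2.2]
grip_width: 0.0116
```

```bash
python3 - <<'E'
from go import *
for n,b in(("side",(290,150,170,150)),("top",(270,140,130,130))):
    p,d=robot.camera(n); x,y,w,h=b; cv2.imwrite(f"pics/e{n}.png",cv2.resize(p[y:y+h,x:x+w,::-1],None,fx=4,fy=4,interpolation=cv2.INTER_CUBIC)); cv2.imwrite(f"pics/ef{n}.png",p[:,:,::-1])
st(); rel([.563,-.008,.1984],tool(-6.2))
E
```

```text
t 26.98 p [ 0.5632 -0.0079  0.1984] head -6.13 z [ 0.  0. -1.] F [ 0.6065  0.0252 -3.0414] w 0.0118 q6 -0.11
[-0.01 -0.02  0.    0.   -0.    0.07]
```

View pics/eside.png

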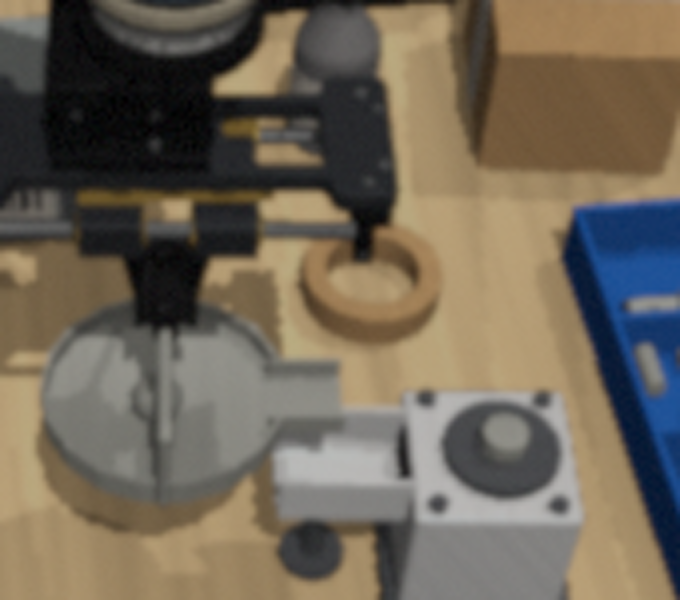

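View pics/etop.png

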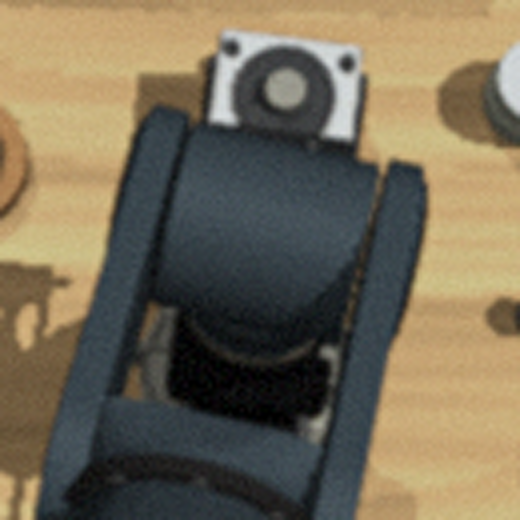

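```bash
python3 - <<'E'
from go import *
o=robot.get_obs();R=Ro.from_quat(o["tool_rot"]);z=-R.apply([0,0,1]);x=R.apply([0,1,0]);y=np.cross(z,x)
D=o["position"]+.0187*z-.098*z; W=lambda a,b,c:D+a*x+b*y+c*z
print("dish",D,"tip",W(.088,0,.0117))
im=cv2.imread("pics/efside.png"); k=5; x0,y0=295,220
ov=cv2.resize(im[y0:y0+85,x0:x0+115],None,fx=k,fy=k,interpolation=cv2.INTER_CUBIC)
def dot(P,col):
    for s in proj("side",np.array(P)): cv2.circle(ov,tuple(np.int32((s-[x0,y0])*k+2)),1,col,-1)
a=np.linspace(0,2*np.pi,90)
dot([W(.06*np.cos(t),.06*np.sin(t),.023) for t in a],(0,0,255))
dot([W(.0125*np.cos(t),.0125*np.sin(t),.0175) for t in a],(255,0,255))
dot([W(.088,b,c) for b,c in((-.0175,.0117),(.0175,.0117),(-.0175,.023),(.0175,.023),(0,.0117))],(0,255,0))
tm=np.array([.6505,-.0176,.097]); dot([tm],(255,0,0))
cv2.imwrite("pics/ov9.png",ov); print(ov.shape)
E
```

```text
dish [ 0.5632 -0.0079  0.1191] tip [ 0.6507 -0.0173  0.1308]
(425, 575, 3)
```

View pics/ov9.png

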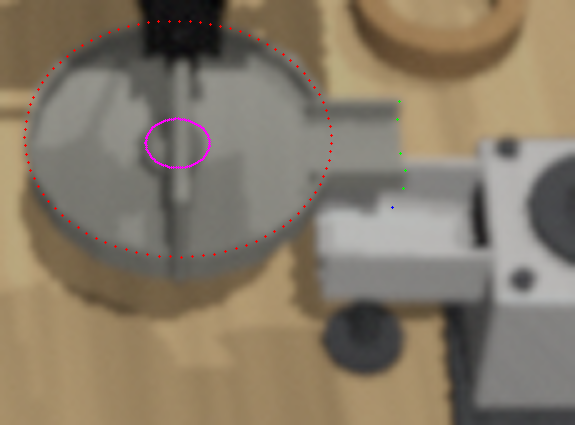

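drive_tool(targets=[0,0,0,0,0,0,0,0,0,0,0,0,0,0,0,0,0,0,0,0,0,0,0,0,0,0,0,0,0,0,0,0,0,0,0,0,0,0,0,0,0,0,0,0,0,0,0,0,0,0,0,0,0,0,0,0,0,0,0,0,0,0,0,0,0,0,0,0,0,0,0,0])

```text
time: 27.98
position: [0.5632, -0.0079, 0.1984]
tool_rot: [0.744, 0.668, -0.0, -0.0]
ft_force: [-0.2, 0.7, -2.4]
grip_width: 0.0115
```

```bash
python3 - <<'E'
from go import *
p,d=robot.camera("side"); im=p[:,:,::-1]; cv2.imwrite("pics/fin.png",im)
cv2.imwrite("pics/fin2.png",np.hstack([cv2.resize(im[220:285,295:385],(540,390),interpolation=cv2.INTER_CUBIC),cv2.resize(im[350:440,290:340],(216,390),interpolation=cv2.INTER_CUBIC)]))
st()
E
```

```text
t 28.03 p [ 0.5632 -0.0079  0.1984] head -6.13 z [-0.  0. -1.] F [-0.3385 -0.4779 -2.1327] w 0.0115 q6 -0.11
```

View pics/fin2.png

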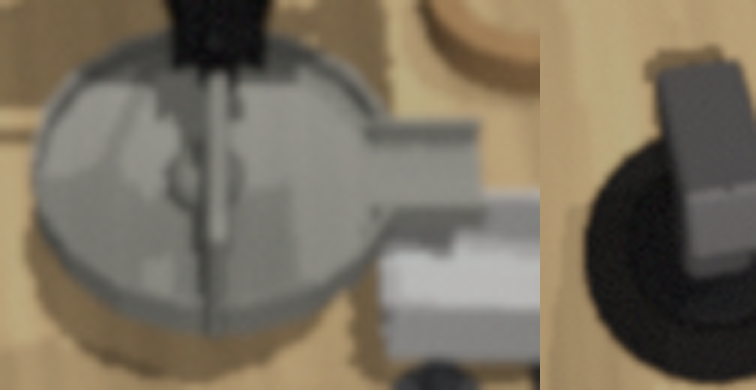

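View pics/fin.png

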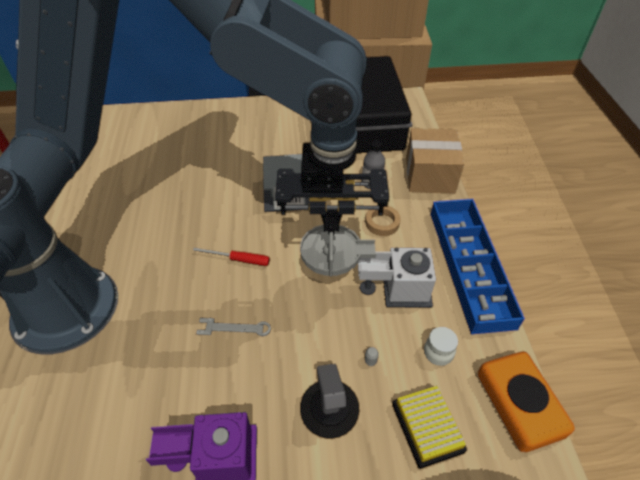

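```bash
python3 -c "
from rig import robot
print(robot.hand_in())"
```

```text
the job is handed in; nothing more can be done
None
```

The job is done and handed in at about 28 s of the 72 s allowed; the hand-in reported no verdict.

- **Scan:** I aimed the scanner squarely at the label from 10 cm, tilted 10° nose-down to meet its slope, and held it still for about 1.4 s. An image overlay of the scanner agreed with the intended pose to about 1.5 mm. The rig gives no read signal, so I could not check that the scanner actually read the label.
- **Scanner return:** The scanner stands upright and released on its pad, centred to within about 2 mm by both cameras' images.
- **Dish:** The dish is held level over the trough, turned about 99°. The spout tip is at (0.651, -0.017, 0.131), against a measured trough middle of (0.6505, -0.018, 0.097). That is about 3.4 cm above the trough walls and pointing along it, and the side-view overlay matched.
- **Ball:** It rests in the middle, about 3–4 mm off the axis and inside the 8 mm flat. The bail rod partly hid it, so that figure is rough.
- **Bystanders:** The other things on the bench look unmoved in the final side view.
- **Disagreements:** The loader's heading came out between about -5.4° and -8° depending on which edges I used, mostly near -5.7°; I took -6.2°. The arm hid the spout from the top camera at the end, so only the side camera checked the final pose.

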